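Pack the relief panel and stakes, and latch the travelling case

ROBOT

A 6-joint arm with a two-finger parallel gripper is mounted at the origin on the work surface. World frame = base frame: x ahead of the robot, y to its left, z up, the work surface at z = 0. Lengths are in m, angles in degrees, forces in N, time in s.
With the tool pointing down it reaches from about 0.4 to 0.825 m from the base axis. Payload 7 kg.
Tool frame: the origin (TCP) lies on the mounting face of the last link; the fingertips stand 178 mm ahead of it and the grasp point (between the pads) lies 159 mm ahead of it; z points along the fingers, y is the direction in which the jaws open and shut (so a half turn about z gives the same grasp; the last joint's range is limited). The gripper opens to 88 mm and grips with 3 to 60 N. Pads are 19 mm wide; open, the fingers measure 130 mm over their backs; the gripper's body (78 mm by 193 mm) begins 47 mm behind the grasp point.
Start: joints at [92.023, 20.546, 0.682, 0, -70.136, -16.507], TCP at [0.169, 0.654, 0.405] pointing down, gripper open.
Joint ranges: [-176.03, 176.03], [-82.01, 121.73], [-58.28, 71.71], [-173.87, 95.51], [-174.79, -0.11], [-173.66, 173.66]. Speed limits (degrees/s): [136.94, 136.94, 172.46, 180, 180, 180].

INTERFACE

Orientations are given as [roll, pitch, yaw] about the fixed x, y, z axes, in that order (R = Rz(yaw) Ry(pitch) Rx(roll)).
In Python, from plant import r gives the robot as it stands. The module is installed in compiled form; this text tells all that it offers.
- The arm moves only by the tool carry_out, never from a script. Its argument "plan" is a list of rows, each a list of 3 entries, a list of its own where there are three numbers: the shift along the tool's x, y, z in m, then the turn, a rotation vector about the tool's x, y, z in degrees, then the closure in counts, from 0 (fully open) to 255 (shut). In form: [[[x, y, z], [ax, ay, az], hand], ...]. A call has 1 to 12 rows; each row shifts and turns the commanded pose from where the row before left it, along the tool's axes as they then stand; what a row does not reach is not made up. A row lasts 1/12 s, in which the tool goes at most 41.7 mm and 7.16 degrees, less where a joint would pass 70% of its speed; a pose out of reach is approached as far as the arm can. A call is refused whole if a number of a shift passes 0.0417 or a number of a turn 7.16, either way. A call with a gripper value outside its range is refused whole. The fingers move at their own pace and stop on an object; "grip_force" is the grip in N (left out, the last holds). Time passes only in rows, so rows that do not move let the fingers close. It gives the time, the measured TCP pose, the force and the opening at its end, in the units of the state.
- r.get_state(): the state, without advancing time (a new reading comes with each control period).
- r.capture(name): name is "scene" or "top"; returns the picture (400x640x3 uint8, red, green, blue); there is no depth.
- r.get_calibration(name): a dict with "K" (3x3 intrinsics, pixels), "D" ([k1, k2, p1, p2, k3] as OpenCV has them; the pictures are not rectified), "rvec" (rotation vector, rad) and "tvec" (3), from world to camera coordinates, as OpenCV has them. Camera axes: x right, y down, z forward; pixel columns grow to the right and rows downward; lengths in m; the calibration is good to about 2 mm. A picture is of the moment at which its call begins. get_calibration takes no time and is no camera call.
- r.close_job(): hands the job in, once; it reports no verdict.
The state is a dict: "time_s": time; "joints": joint angles; "qd": joint speeds; "joint_torque": joint torques, N m; "tcp_pos": TCP position; "eef_rot": TCP orientation; "contact_force": force on the tool from outside, world axes, zero at the start; "moment": the same for the moment, N m; "gripper_width": finger opening in m.
Only numpy, scipy, OpenCV 4.12 (cv2) and the standard library are available. Lean on these libraries where they do the work, as an engineer would, in place of code of your own. Each camera call takes 0.05 s, during which the arm holds its last target. There are 200 camera calls.

TASK

Pack the travelling case: tip the one relief panel that has a steel lug on top out of the tightly packed rack, stand it in the narrow bay of the case, and put every bench stake that is there into the wide compartment beside it. Then slide the cover shut, hook the latch's wire loop over the keeper on the cover, and press the lever down past centre so that it stays shut and draws the cover tight. Leave the other panels standing in the rack and do not disturb the hammer, the mug and the marble stand.

Things in the scene. Friction and masses are not known exactly. Their poses are not given: they have to be found in the camera images.
- panel: Panel to pack: wood block faced with brass, 90 (x) x 32 (y) x 75 mm high, 0.35 kg, with a steel lug on the middle of its top, 24 (x) x 14 (y) x 30 mm high. Origin at the centre of its underside, z up. It starts as one of the three inner panels of the row, x and y parallel to the rack's.
- lug (a point): Point to grip on the panel's lug, 22 mm above the panel's top (97 mm above its underside, on its axis). The lug is 14 mm thick along the panel's y: pinch it along y. The lug reaches 8 mm above this point.
- plain_1: A plain panel without a lug, 90 x 32 x 75 mm high, standing in the rack; origin at the centre of its underside. It stays in the rack.
- plain_2: A plain panel without a lug, 90 x 32 x 75 mm high, standing in the rack; origin at the centre of its underside. It stays in the rack.
- plain_3: A plain panel without a lug, 90 x 32 x 75 mm high, standing in the rack; origin at the centre of its underside. It stays in the rack.
- plain_4: A plain panel without a lug, 90 x 32 x 75 mm high, standing in the rack; origin at the centre of its underside. It stays in the rack.
- rack: Fixed wooden rack; x to the back, y along the row; origin under the row. Floor at z 8 mm, 5 panels centred at x 0, 1.5 mm apart. Front lip: inner face x -47, top z 30 mm. Steel rail over the back: front edge x +35, underside z 101, top 111 mm (panel tops: 83). So tip a panel's top over the lip to -x by about 0.3 rad, clear of the rail, then pull up and forward; 13 mm free behind the row.
- stake_1: Steel bench stake (may be absent: None), standing: foot disc 42 mm across and 14 mm thick, shaft 18 mm across, round head 26 mm across from 57 to 85 mm above the foot; 0.3 kg. Origin at the centre of the foot's underside, z along the shaft. Grip it by the head.
- stake_2: Steel bench stake (may be absent: None), standing: foot disc 42 mm across and 14 mm thick, shaft 18 mm across, round head 26 mm across from 57 to 85 mm above the foot; 0.3 kg. Origin at the centre of the foot's underside, z along the shaft. Grip it by the head.
- stake_3: Steel bench stake (may be absent: None), standing: foot disc 42 mm across and 14 mm thick, shaft 18 mm across, round head 26 mm across from 57 to 85 mm above the foot; 0.3 kg. Origin at the centre of the foot's underside, z along the shaft. Grip it by the head.
- case: Fixed grey case, 306 (x) x 175 (y) x 116 mm high; the cover opens to its +x. Origin on its underside. x -160 to -30: closed deck with the latch, top z 116. x -30 to 140: open hold, floor z 6, rim z 116, y -90 to 75, with a low divider (y 5 to 9, top z 56) and a padding strip (y 55 to 75, top z 56). Rails on legs for the open cover, x 146 to 345 mm.
- bay (a point): Centre of the floor of the narrow bay for the panel: 170 mm along the case's x, 46 mm along its y. Axes as the case. Stand the panel in it upright with the panel's x along the case's x, either way round. Free walls: low divider and padding, 50 mm high.
- tray (a point): Centre of the floor of the wide compartment for the stakes: 170 mm along the case's x, 95 mm along its y (outer wall 110 mm high on the -y side, low divider 50 mm high on the +y side). Axes as the case.
- cover (a joint): Opening of the sliding cover in m: 0 hard stop (shut), 0.2 fully open. About 2 N of friction. A springy gasket touches the cover's front edge from 0.007 downwards (3 N per mm) and pushes it back to about 0.006 unless the latch draws it; latched it stands at about 0.001.
- cover_knob (a point): Grip point on the cover's black knob, an upright cylinder 26 mm across and 34 mm high that stands on the cover (top of the cover at z = 123 mm of the case); the point is 22 mm above the cover. Push or pinch it to slide the cover towards the case's -x. With the cover shut it lies at x = +35 mm of the case.
- lever (a joint): Angle of the latch lever in rad: 0 fully down (lying flat towards the case's -x, past centre), pi/2 upright, at most 2.4 (leaning over towards the cover). Friction 0.03 N m holds it where it is left.
- lever_pivot (a point): The lever's hinge axis (parallel to the case's y), 26 mm above the deck. Axes as the case.
- lever_tip (a point): Middle of the lever's paddle, 67 mm from the pivot (the lever ends at 78 mm; paddle 32 mm wide, 8 mm thick).
- bail_bar (a point): Middle of the loop's cross bar (8 mm thick, 48 mm long along the case's y). It lies 80 mm from the loop's hinge, which sits on the lever 18 mm from the lever's pivot (towards the tip, 0.21 rad lower when the lever is down). Pulling the loop towards the keeper swings the lever up with it.
- bail_grip (a point): Centre of the loop's black finger knob: a cylinder 18 mm across and 16 mm long along the case's y; pinch its flat ends along the case's y. With the loop level it lies 12 mm beyond the bar (towards the case's +x) and 20 mm above it; it turns between the fingers. Light friction holds the loop when it stands steeply; lying flatter it falls.
- keeper_seat (a point): Where the middle of the cross bar sits when hooked: just behind (on the case's +x side of) the keeper, a steel post on the cover 24 mm wide along y, about 8 mm thick, slightly raked, its top 14 mm above this point. A foot 12 mm wide, reaching 21 mm beyond this point, holds the bar up at this height. The bar must go over the post and down behind it. Moves with the cover; axes as the case.
- hammer: Bystander: hammer lying behind the work. Origin under its middle.
- mug: Bystander: white mug, 76 mm across, 90 mm high. Origin at the centre of its underside.
- stand: Bystander: marble disc 90 mm across with a 110 mm steel rod and brass ball. Origin at the centre of its underside.
There are look-alikes about, which are no part of the job. Leave any brown, orange or yellow look-alike of the stake_1 alone.

How it is judged:
By the outcome, as a careful person would: the job done as asked, in the order asked, and still so for the second after the job is handed in, with the robot touching nothing.
Of stake_1, stake_2, stake_3 only 2 to 3 are there at a start; the rules pass over those that are not, and their reading is None.
At some moment in a run one of stake_1, stake_2, stake_3 may be knocked a few centimetres aside while the robot is not near it.
It also fails if it takes over 200 s, if anything falls off the work surface, if the arm or the gripper's body presses on something with over 40 N, if the wrist force passes 120 N, or if a joint passes its speed limit or range.

## Working session

There is one attempt and no reset: what is moved stays moved. The work goes in short steps, Python scripts to look and compute and a tool call to move; the robot and the scene stay as the last step left them, time stands still between calls to the robot, and variables do not carry over. Pictures are saved under pics/ and viewed, about 12 in all and at most 16, crops included, and the job is handed in when it is done.

Besides the shell and the picture viewer there is one more tool, called after "Call:" as name([rows], argument=value, ...), one row to a line, values as JSON. carry_out: Moves the arm, as the interface text tells. Its arguments: {"type":"object","properties":{"plan":{"type":"array","items":{"type":"array"}},"grip_force":{"type":"number"}},"required":["plan"]}

```bash
mkdir -p pics; ls; cat > h.py <<'E'
import numpy as np, cv2
from plant import r
def cap(n,f=None):
    im=r.capture(n)
    if f: cv2.imwrite('pics/'+f,im[:,:,::-1])
    return im
def cal(n):
    c=r.get_calibration(n); return [np.array(c[k],float) for k in('K','D','rvec','tvec')]
def ray(n,uv):
    K,D,rv,t=cal(n); R=cv2.Rodrigues(rv)[0]
    p=cv2.undistortPoints(np.array(uv,float).reshape(-1,1,2),K,D).reshape(-1,2)
    d=np.c_[p,np.ones(len(p))]@R; return (-R.T@t.ravel()),d/np.linalg.norm(d,axis=1)[:,None]
def onz(n,uv,z):
    c,d=ray(n,uv); return c+d*((z-c[2])/d[:,2])[:,None]
def tri(uva,uvb,a='scene',b='top'):
    c1,d1=ray(a,uva);c2,d2=ray(b,uvb);out=[]
    for u,v in zip(d1,d2):
        s=np.linalg.lstsq(np.c_[u,-v],c2-c1,rcond=None)[0]
        p,q=c1+s[0]*u,c2+s[1]*v; out.append(np.r_[(p+q)/2,np.linalg.norm(p-q)])
    return np.array(out)
def proj(n,P):
    K,D,rv,t=cal(n); return cv2.projectPoints(np.array(P,float).reshape(-1,1,3),rv,t,K,D)[0].reshape(-1,2)
E
python3 - <<'E'
from h import *
np.set_printoptions(precision=3,suppress=True)
a=cap('scene');b=cap('top')
for n,i in(('scene',a),('top',b)):
    cv2.imwrite(f'pics/{n}0.png',cv2.resize(i[:,:,::-1],(800,500)))
    cv2.imwrite(f'pics/{n}0_raw.png',i[:,:,::-1])
    K,D,rv,t=cal(n);print(n,K,D,ray(n,[[320,200]]))
print(r.get_state())
E
```

```text
pics
scene [[442.316   0.    315.474]
 [  0.    442.316 191.262]
 [  0.      0.      1.   ]] [-0.112  0.     0.     0.     0.   ] (array([1.448, 0.083, 0.874]), array([[-0.736, -0.012, -0.677]]))
top [[410.045   0.    322.722]
 [  0.    410.045 202.196]
 [  0.      0.      1.   ]] [-0.026  0.     0.     0.     0.   ] (array([0.453, 0.069, 0.98 ]), array([[ 0.151,  0.002, -0.989]]))
{'time_s': 0.1, 'joints': array([ 92.021,  20.584,   0.641,  -0.016, -70.136, -16.506]), 'qd': array([-0.062, -0.136,  0.071,  0.075,  0.045,  0.052]), 'joint_torque': array([ -0.001, -58.416,  29.375,   7.015,   0.01 ,  -0.   ]), 'tcp_pos': array([0.169, 0.653, 0.404]), 'eef_rot': array([179.92 ,  -0.008, -14.491]), 'contact_force': array([ 0.011, -0.127,  0.728]), 'moment': array([-0.055, -0.014,  0.054]), 'gripper_width': 0.08765260061942572}
```

View pics/scene0.png

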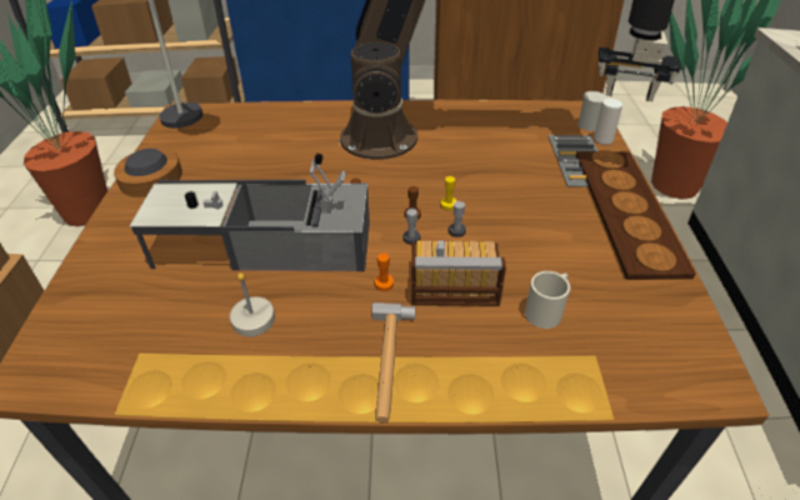

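View pics/top0.png

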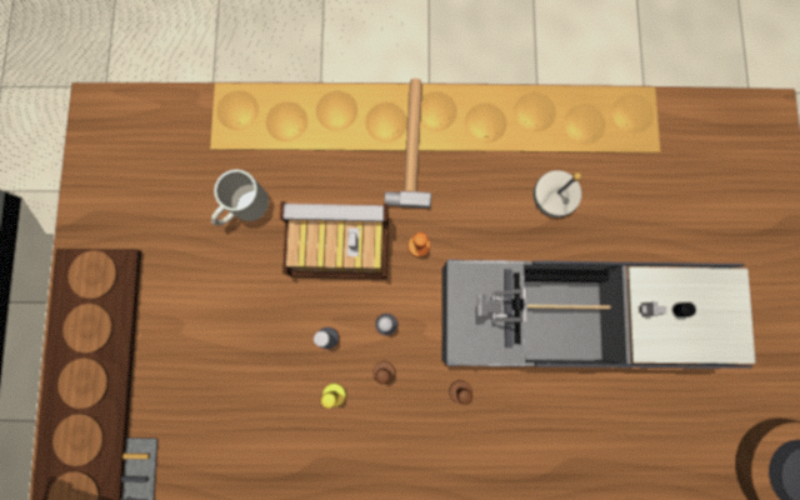

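Candidates: steel stakes at top (325,338), (387,323); look-alikes are brown (385,373), (460,392), yellow (333,396) and orange (420,243). The lugged panel is the 4th from the left at (353,240). Next come the close crops.

```bash
python3 - <<'E'
from h import *
s=cv2.imread('pics/scene0_raw.png');t=cv2.imread('pics/top0_raw.png')
def crop(i,x0,y0,w,h,f):
    c=cv2.resize(i[y0:y0+h,x0:x0+w],None,fx=f,fy=f,interpolation=cv2.INTER_CUBIC)
    for k in range(0,w,20): cv2.putText(c,str(x0+k),(k*f,8),0,.3,(255,0,255),1);cv2.line(c,(k*f,8),(k*f,14),(255,0,255),1)
    for k in range(0,h,20): cv2.putText(c,str(y0+k),(0,k*f+4),0,.3,(255,0,255),1);cv2.line(c,(20,k*f),(26,k*f),(255,0,255),1)
    return c
A=crop(t,218,155,132,150,4); A=A[:600]
cv2.imwrite('pics/c1.png',np.hstack([cv2.copyMakeBorder(crop(t,222,155,124,130,4),0,0,0,0,0), np.vstack([crop(s,315,140,75,110,4),np.zeros((80,300,3),np.uint8)])])[:600,:800])
cv2.imwrite('pics/c2.png',np.vstack([crop(t,350,200,160,75,3)[:, :480],cv2.resize(crop(s,100,115,200,105,4),(800,420))[:, :480]]) if 0 else np.vstack([crop(t,350,205,200,92,4)[:300],crop(s,140,118,200,75,4)]))
E
```

```text
(no output)
```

View pics/c1.png

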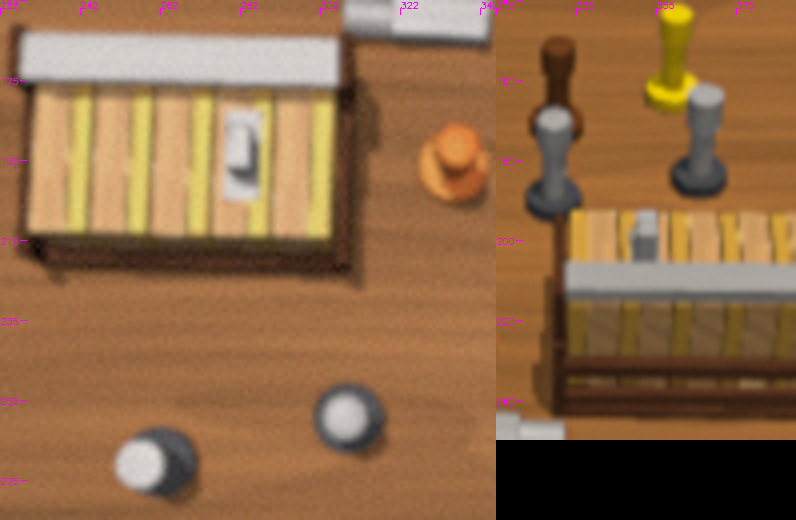

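View pics/c2.png

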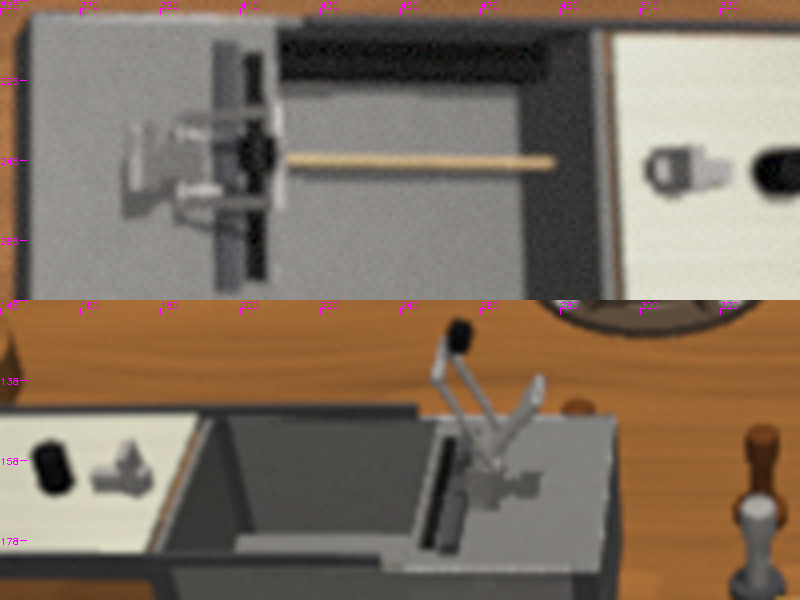

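```bash
cat >> h.py <<'E'
np.set_printoptions(precision=4,suppress=True)
E
python3 - <<'E'
from h import *
c1=lambda *p:[(x/4+222,y/4+155) for x,y in p]
c2=lambda *p:[(x/4+350,y/4+205) for x,y in p]
s1=lambda *p:[((x-496)/4+315,y/4+140) for x,y in p]
s2=lambda *p:[(x/4+140,(y-300)/4+118) for x,y in p]
print('heads tri A,B',tri(s1((706,90),(554,115)),c1((140,464),(345,416))))
print('head z85',onz('top',c1((140,464),(345,416)),.085),onz('scene',s1((706,90),(554,115)),.085))
print('foot z14',onz('top',c1((158,461),(350,417)),.014))
print('foot z14 s',onz('scene',s1((699,176),(554,196)),.014))
print('panel front corners',onz('top',c1((28,232),(332,240)),.083))
print('rail front',onz('top',c1((22,84),(338,86)),.111),'back',onz('top',c1((22,33),(342,38)),.111))
print('lug',onz('top',c1((240,145)),.113), onz('scene',s1((648,213)),.113),tri(s1((648,213)),c1((240,145))))
f=[(445,262),(445,364),(527,263),(627,265),(627,364)]
print('deck',onz('top',[(x*.8,y*.8) for x,y in f],.116))
print('divider',onz('top',c2((288,163),(553,163)),.056))
print('padding edge',onz('top',c2((285,78),(525,78)),.056))
print('knob top tri',tri(s2((48,450)),c2((800,170))))
full=lambda *p:[(x*.8,y*.8) for x,y in p]
print('knob full',onz('top',full((684,310)),.157),onz('scene',s2((47,448)),.157))
print('keeper', tri(s2((130,445)),c2((665,170))),onz('top',c2((665,170)),.14))
print('grip tri',tri(s2((459,337)),c2((257,152))))
print('levertip',tri(s2((538,385)),c2((135,152))))
E
```

```text
heads tri A,B [[0.4342 0.2047 0.0871 0.0008]
 [0.4605 0.0947 0.0851 0.0005]]
head z85 [[0.4341 0.2046 0.085 ]
 [0.4605 0.0945 0.085 ]] [[0.4314 0.2054 0.085 ]
 [0.4604 0.0949 0.085 ]]
foot z14 [[0.4344 0.205  0.014 ]
 [0.4605 0.0936 0.014 ]]
foot z14 s [[0.4445 0.2037 0.014 ]
 [0.4671 0.0953 0.014 ]]
panel front corners [[0.5598 0.2702 0.083 ]
 [0.5565 0.1027 0.083 ]]
rail front [[0.637  0.2704 0.111 ]
 [0.6371 0.0994 0.111 ]] back [[0.6653 0.2715 0.111 ]
 [0.6637 0.0976 0.111 ]]
lug [[0.604  0.1516 0.113 ]] [[0.5967 0.1543 0.113 ]] [[0.603  0.1524 0.1185 0.0028]]
deck [[ 0.5649 -0.0068  0.116 ]
 [ 0.3948 -0.0059  0.116 ]
 [ 0.5642 -0.1468  0.116 ]
 [ 0.5618 -0.3188  0.116 ]
 [ 0.3956 -0.3096  0.116 ]]
divider [[ 0.4917 -0.1603  0.056 ]
 [ 0.4923 -0.3108  0.056 ]]
padding edge [[ 0.5396 -0.16    0.056 ]
 [ 0.5404 -0.2972  0.056 ]]
knob top tri [[ 0.4851 -0.3977  0.1537  0.0005]]
knob full [[ 0.4839 -0.3897  0.157 ]] [[ 0.487  -0.3972  0.157 ]]
keeper [[ 0.4853 -0.333   0.1555  0.0109]] [[ 0.4854 -0.3344  0.14  ]]
grip tri [[ 0.4886 -0.0995  0.2452  0.0003]]
levertip [[ 0.4901 -0.0506  0.2082  0.0001]]
```

```bash
python3 - <<'E'
from h import *
t=cv2.GaussianBlur(cv2.imread('pics/top0_raw.png',0),(0,0),.8).astype(float)
def edge(cols,y0,y1,sgn):
    o=[]
    for x in cols:
        g=sgn*np.gradient(t[y0:y1,x]); k=g[1:-1].argmax()+1
        d=(g[k-1]-g[k+1])/(2*(g[k-1]-2*g[k]+g[k+1])); o.append((x,y0+k+d))
    return np.array(o)
for nm,cols,y0,y1,s,z in(('rail back',range(230,305,3),159,169,1,.111),('rail front',range(230,305,3),170,180,-1,.111),('panel front',range(232,303,3),209,219,-1,.083)):
    P=onz('top',edge(cols,y0,y1,s),z)
    p=np.polyfit(P[:,1],P[:,0],1); e=P[:,0]-np.polyval(p,P[:,1]); m=abs(e)<2*e.std(); p=np.polyfit(P[m,1],P[m,0],1)
    print(nm,'yaw',-np.degrees(np.arctan(p[0])),'x@.153',np.polyval(p,.153),e[m].std())
E
```

```text
rail back yaw -0.8982971669482275 x@.153 0.6648820600173904 0.00017935129083015177
rail front yaw -0.9658431324176663 x@.153 0.6396408458298473 0.00019381321373324994
panel front yaw -0.7913077008679067 x@.153 0.5592193190148109 0.0003331704748284204
```

Call:
carry_out([
  [[0,0,0],[0,0,-6.8],140],
  [[0,0,0],[0,0,-6.8],140],
  [[0.0246,0.0275,0],[0,0,0],140],
  [[0.0246,0.0275,0],[0,0,0],140],
  [[0.0246,0.0275,0],[0,0,0],140],
  [[0.0246,0.0275,0],[0,0,0],140],
  [[0.0246,0.0275,0],[0,0,0],140],
  [[0.0246,0.0275,0],[0,0,0],140],
  [[0.0246,0.0275,0],[0,0,0],140],
  [[0.0246,0.0275,0],[0,0,0],140],
  [[0.0246,0.0275,0],[0,0,0],140],
], grip_force=30)

```text
time_s: 1.02
tcp_pos: [0.3871, 0.4009, 0.4045]
eef_rot: [180.0, 0.0, -0.9]
contact_force: [-0.4, -0.6, 0.5]
gripper_width: 0.0393
```

Call:
carry_out([
  [[0.0246,0.0275,0],[0,0,0],140],
  [[0.0246,0.0275,0],[0,0,0],140],
  [[0.0246,0.0275,0],[0,0,0],140],
  [[0.0246,0.0275,0],[0,0,0],140],
  [[0.0246,0.0275,0],[0,0,0],140],
  [[0.0246,0.0275,0],[0,0,0],140],
  [[0.0246,0.0275,0],[0,0,0],140],
  [[0.0246,0.0275,0],[0,0,0],140],
  [[0.0246,0.0275,0],[0,0,0],140],
  [[0,0,0],[0,0,0],140],
  [[0,0,0],[0,0,0],140],
])

```text
time_s: 1.93
tcp_pos: [0.6048, 0.1499, 0.4036]
eef_rot: [180.0, 0.1, -1.1]
contact_force: [1.0, 0.5, -0.6]
gripper_width: 0.0395
```

Call:
carry_out([
  [[0,-0.0026,0.026],[0,0,0],140],
  [[0,0,0.026],[0,0,0],140],
  [[0,0,0.026],[0,0,0],140],
  [[0,0,0.024],[0,0,0],140],
  [[0,0,0],[0,0,0],140],
  [[0,0,0],[0,0,0],140],
])

```text
time_s: 2.43
tcp_pos: [0.6033, 0.155, 0.3019]
eef_rot: [179.9, 0.1, -0.8]
contact_force: [0.1, 0.7, 0.9]
gripper_width: 0.0394
```

```bash
python3 - <<'E'
from h import *
s=cap('scene','s1.png')[:,:,::-1]; t=cap('top','t1.png')[:,:,::-1]
cv2.imwrite('pics/v1.png',np.hstack([cv2.resize(s[120:245,310:410],(480,600),interpolation=2),cv2.resize(t[155:305,220:300],(320,600),interpolation=2)]))
st=r.get_state();print(st['tcp_pos'],st['eef_rot'])
E
```

```text
[0.6043 0.1552 0.3044] [-179.967    -0.1095   -0.8147]
```

View pics/v1.png

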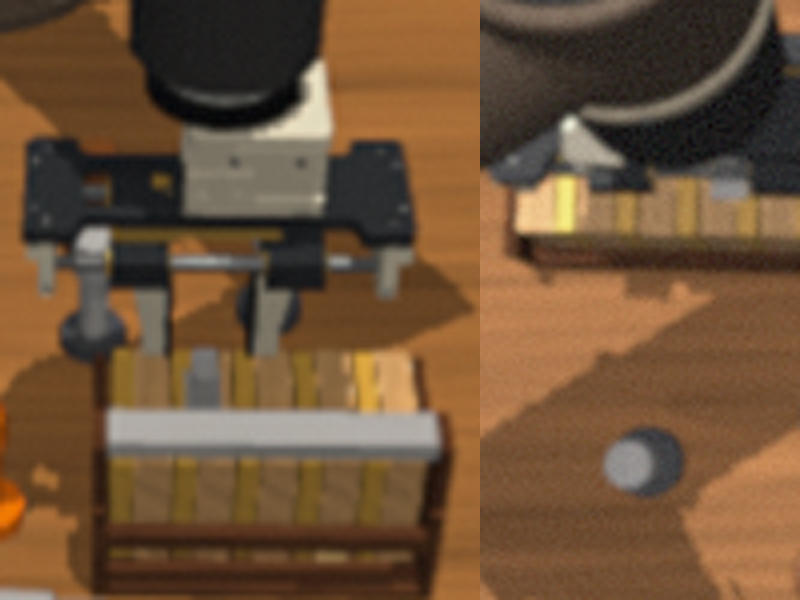

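Call:
carry_out([
  [[0,0.002,0.012],[0,0,0],140],
  [[0,0,0.013],[0,0,0],140],
  [[0,0,0.012],[0,0,0],140],
  [[0,0,0],[0,0,0],140],
  [[0,0,0],[0,0,0],200],
  [[0,0,0],[0,0,0],255],
  [[0,0,0],[0,0,0],255],
  [[0,0,0],[0,0,0],255],
  [[0,0,0],[0,0,0],255],
], grip_force=40)

```text
time_s: 3.28
tcp_pos: [0.6041, 0.1525, 0.2663]
eef_rot: [-180.0, -0.1, -0.9]
contact_force: [-0.1, -0.7, 4.4]
gripper_width: 0.0136
```

```bash
python3 -c "
from h import *
for i in range(3):
    s=r.get_state();print(s['tcp_pos'],s['eef_rot'],s['contact_force'],s['gripper_width']);r.capture('top')"
```

```text
[0.6041 0.1525 0.2663] [-179.9709   -0.0522   -0.8808] [-0.1146 -0.6904  4.4256] 0.013611699222395026
[0.6041 0.1524 0.2663] [-179.9755   -0.0513   -0.8791] [-0.3822 -0.6392  3.0827] 0.013883339519675061
[0.6042 0.1525 0.2663] [-179.9764   -0.0534   -0.8749] [-1.154   0.3448  2.8838] 0.013924000169715834
```

```bash
cat >> h.py <<'E'
from scipy.spatial.transform import Rotation as Ro
def rows(poses,nd=4):
    "poses: list of (tcp pos, Rotation); prints tool-frame rows between them"
    out=[]
    for (p0,R0),(p1,R1) in zip(poses,poses[1:]):
        sh=R0.inv().apply(np.array(p1)-p0); tv=(R0.inv()*R1).as_rotvec(degrees=True)
        out.append([np.round(sh,nd).tolist(),np.round(tv,2).tolist()])
    return out
E
python3 - <<'E'
from h import *
ps=[]
Rz=Ro.from_euler('z',-.9,degrees=True)
for k in range(13):
    th=np.radians(1.5*k); c,s=np.cos(th),np.sin(th)
    f=k/12; F=np.array([-.045+.0065*min(1,f*1.1),.008+.001*min(1,4*f)])
    G=F+[.045*c-.099*s,.045*s+.099*c]; T=G+.159*np.array([-s,c])
    ps.append((Rz.apply([T[0],0,T[1]]),Rz*Ro.from_euler('y',-1.5*k,degrees=True)*Ro.from_euler('x',180,degrees=True)))
    print(T,F) if k in(0,12) else 0
for x in rows(ps): print(x)
E
```

```text
[0.    0.266] [-0.045  0.008]
[-0.0754  0.2683] [-0.0385  0.009 ]
[[-0.0062, 0.0, -0.0014], [0.0, 1.5, 0.0]]
[[-0.0062, 0.0, -0.0014], [0.0, 1.5, 0.0]]
[[-0.0062, 0.0, -0.0014], [0.0, 1.5, -0.0]]
[[-0.0062, 0.0, -0.001], [-0.0, 1.5, 0.0]]
[[-0.0062, 0.0, -0.001], [0.0, 1.5, 0.0]]
[[-0.0062, 0.0, -0.001], [-0.0, 1.5, 0.0]]
[[-0.0062, 0.0, -0.001], [0.0, 1.5, -0.0]]
[[-0.0062, 0.0, -0.001], [-0.0, 1.5, 0.0]]
[[-0.0062, 0.0, -0.001], [0.0, 1.5, 0.0]]
[[-0.0062, 0.0, -0.001], [-0.0, 1.5, 0.0]]
[[-0.0062, 0.0, -0.0009], [0.0, 1.5, 0.0]]
[[-0.0068, 0.0, -0.0011], [-0.0, 1.5, 0.0]]
```

Call:
carry_out([
  [[-0.0062,0,-0.0014],[0,1.5,0],255],
  [[-0.0062,0,-0.0014],[0,1.5,0],255],
  [[-0.0062,0,-0.0014],[0,1.5,0],255],
  [[-0.0062,0,-0.001],[0,1.5,0],255],
  [[-0.0062,0,-0.001],[0,1.5,0],255],
  [[-0.0062,0,-0.001],[0,1.5,0],255],
], grip_force=50)

```text
time_s: 3.93
tcp_pos: [0.5657, 0.1527, 0.2699]
eef_rot: [180.0, -9.0, -0.9]
contact_force: [-0.5, -0.6, -1.3]
gripper_width: 0.0139
```

Call:
carry_out([
  [[-0.0062,0,-0.001],[0,1.5,0],255],
  [[-0.0062,0,-0.001],[0,1.5,0],255],
  [[-0.0062,0,-0.001],[0,1.5,0],255],
  [[-0.0062,0,-0.001],[0,1.5,0],255],
  [[-0.0062,0,-0.001],[0,1.5,0],255],
  [[-0.0062,0,-0.001],[0,1.5,0],255],
  [[0,0,0],[0,0,0],255],
])

```text
time_s: 4.52
tcp_pos: [0.5274, 0.153, 0.2675]
eef_rot: [180.0, -18.0, -0.8]
contact_force: [-0.6, 1.1, -2.5]
gripper_width: 0.0138
```

Call:
carry_out([
  [[0,0,-0.008],[0,0,0],255],
  [[0,0,-0.01],[0,0,0],255],
  [[0,0,-0.012],[0,0,0],255],
  [[0,0,-0.014],[0,0,0],255],
  [[0,0,-0.015],[0,0,0],255],
  [[0,0,-0.015],[0,0,0],255],
  [[0,0,-0.015],[0,0,0],255],
  [[0,0,-0.015],[0,0,0],255],
  [[0,0,-0.015],[0,0,0],255],
  [[0,0,0],[0,0,0],255],
])

```text
time_s: 5.35
tcp_pos: [0.4921, 0.1547, 0.3844]
eef_rot: [-179.8, -18.1, -0.9]
contact_force: [-0.0, 1.3, -3.6]
gripper_width: 0.0139
```

```bash
python3 - <<'E'
from h import *
s=cap('scene','s2.png')[:,:,::-1]; t=cap('top','t2.png')[:,:,::-1]
cv2.imwrite('pics/v2.png',np.vstack([cv2.resize(np.hstack([s[90:250,240:440],t[140:300,200:400]]),(800,320),interpolation=2)]))
E
```

```text
(no output)
```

View pics/v2.png

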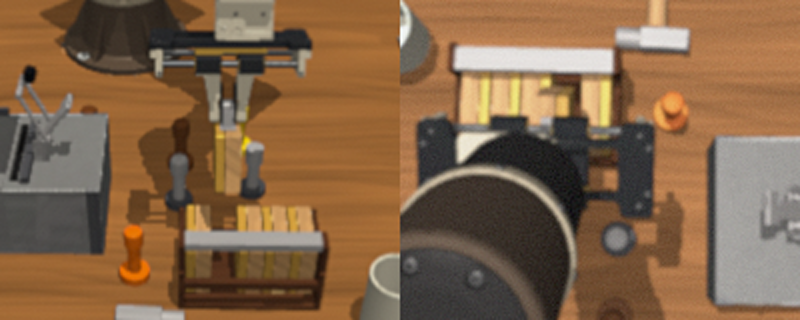

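Call:
carry_out([
  [[0.008,0,-0.025],[0,0,0],255],
  [[0.011,0,-0.035],[0,0,0],255],
  [[0.011,0,-0.035],[0,0,0],255],
  [[0.011,0,-0.035],[0,0,0],255],
  [[0.008,0,-0.025],[0,0,0],255],
  [[0,0,0],[0,-3,0],255],
  [[0,0,0],[0,-3,0],255],
  [[0,0,0],[0,-3,0],255],
  [[0,0,0],[0,-3,0],255],
  [[0,0,0],[0,-3,0],255],
  [[0,0,0],[0,-3,0],255],
  [[0,0,0],[0,0,0],255],
])

```text
time_s: 6.45
tcp_pos: [0.4917, 0.1548, 0.5417]
eef_rot: [180.0, 0.4, -0.9]
contact_force: [1.1, -0.4, -3.3]
gripper_width: 0.014
```

Call:
carry_out([
  [[0,0,0],[0,0,6],255],
  [[0,0,0],[0,0,7],255],
  [[0,0,0],[0,0,7],255],
  [[0,0,0],[0,0,7],255],
  [[0,0,0],[0,0,7],255],
  [[0,0,0],[0,0,7],255],
  [[0,0,0],[0,0,7],255],
  [[0,0,0],[0,0,7],255],
  [[0,0,0],[0,0,7],255],
  [[0,0,0],[0,0,7],255],
  [[0,0,0],[0,0,7],255],
  [[0,0,0],[0,0,7],255],
])

```text
time_s: 7.45
tcp_pos: [0.491, 0.1543, 0.5427]
eef_rot: [180.0, -0.0, -84.2]
contact_force: [-1.3, -0.2, -2.8]
gripper_width: 0.0138
```

Call:
carry_out([
  [[0,0,0],[0,0,6],255],
  [[0,0,0],[0,0,6.1],255],
  [[0,0,0],[0,0,0],255],
  [[0,0,0],[0,0,0],255],
])

```text
time_s: 7.78
tcp_pos: [0.4909, 0.1543, 0.543]
eef_rot: [180.0, -0.0, -95.8]
contact_force: [-0.8, -0.1, -2.9]
gripper_width: 0.0135
```

```bash
python3 - <<'E'
from h import *
t=cv2.GaussianBlur(cv2.imread('pics/top0_raw.png',0),(0,0),.8).astype(float)
def edge(cols,y0,y1,sgn):
    o=[]
    for x in cols:
        g=sgn*np.gradient(t[y0:y1,x]); k=g[1:-1].argmax()+1
        d=(g[k-1]-g[k+1])/(2*(g[k-1]-2*g[k]+g[k+1])); o.append((x,y0+k+d))
    return np.array(o)
for nm,cols,y0,y1,s,z in(('div hi',range(424,485,3),240,246,1,.056),('div lo',range(424,485,3),244,250,-1,.056),('pad',range(424,478,3),218,230,1,.056),('cover far',range(508,590,3),208,218,1,.123),('cover near',range(508,590,3),284,296,-1,.123)):
    P=onz('top',edge(cols,y0,y1,s),z)
    p=np.polyfit(P[:,1],P[:,0],1); e=P[:,0]-np.polyval(p,P[:,1]); m=abs(e)<2*e.std(); p=np.polyfit(P[m,1],P[m,0],1)
    print(nm,'yaw',-np.degrees(np.arctan(p[0])),'x@-.166 -.22 -.4',np.polyval(p,[-.166,-.22,-.4]),e[m].std())
E
```

```text
div hi yaw -0.5799733510578345 x@-.166 -.22 -.4 [0.4992 0.4987 0.4968] 0.00012744208893453293
div lo yaw -0.5597303705069034 x@-.166 -.22 -.4 [0.4918 0.4912 0.4895] 0.00015834020644802234
pad yaw -0.7239470647807779 x@-.166 -.22 -.4 [0.538  0.5373 0.5351] 0.0006521718893212274
cover far yaw -0.6550688386991523 x@-.166 -.22 -.4 [0.5609 0.5603 0.5582] 0.0001451585167659211
cover near yaw -0.34048856309336234 x@-.166 -.22 -.4 [0.4001 0.3998 0.3987] 0.0001403199389973403
```

```bash
python3 - <<'E'
from h import *
t=cv2.imread('pics/top0_raw.png',0)
print(t[208:256,430:480].mean(1).round(0).astype(int).tolist())
print('cols cover', t[208:296,520:580].mean(1).round(0).astype(int).tolist())
print(onz('top',[(455,v) for v in (223,224,225,243,244,245,246)],.056)[:,0], onz('top',[(550,211),(550,291)],.123))
E
```

```text
[104, 90, 75, 58, 50, 50, 47, 35, 23, 19, 19, 22, 27, 30, 29, 25, 24, 43, 69, 85, 100, 120, 132, 135, 134, 134, 134, 135, 135, 135, 135, 135, 135, 135, 137, 150, 169, 168, 135, 98, 86, 94, 114, 132, 136, 136, 136, 136]
cols cover [112, 106, 93, 76, 70, 104, 160, 198, 211, 212, 211, 210, 211, 210, 211, 211, 210, 209, 211, 214, 216, 213, 211, 211, 212, 213, 213, 212, 213, 213, 214, 215, 212, 198, 178, 161, 149, 143, 140, 137, 136, 136, 138, 143, 158, 180, 196, 205, 210, 213, 213, 211, 211, 213, 214, 216, 215, 214, 214, 213, 214, 214, 212, 210, 211, 213, 213, 213, 214, 215, 215, 215, 216, 215, 214, 214, 214, 213, 211, 212, 212, 191, 133, 74, 66, 78, 86, 91]
[0.5435 0.5412 0.539  0.4982 0.496  0.4937 0.4915] [[ 0.5637 -0.4204  0.123 ]
 [ 0.3964 -0.4083  0.123 ]]
```

Call:
carry_out([
  [[0,0,0],[0,0,-5.2],255],
  [[0.02,-0.0025,0],[0,0,0],255],
  [[0.035,-0.0025,0],[0,0,0],255],
  [[0.04,-0.003,0],[0,0,0],255],
  [[0.04,-0.003,0],[0,0,0],255],
  [[0.04,-0.003,0],[0,0,0],255],
  [[0.04,-0.003,0],[0,0,0],255],
  [[0.04,-0.003,0],[0,0,0],255],
  [[0.04,-0.003,0],[0,0,0],255],
  [[0.035,-0.003,0],[0,0,0],255],
  [[0.03,-0.0025,0],[0,0,0],255],
  [[0.015,-0.002,0],[0,0,0],255],
])

```text
time_s: 8.78
tcp_pos: [0.5161, -0.2244, 0.543]
eef_rot: [180.0, -0.0, -90.7]
contact_force: [0.7, -0.5, -3.9]
gripper_width: 0.0137
```

Call:
carry_out([
  [[0,0,0],[0,0,0],255],
  [[0,0,0.02],[0,0,0],255],
  [[0,0,0.04],[0,0,0],255],
  [[0,0,0.04],[0,0,0],255],
  [[0,0,0.03],[0,0,0],255],
  [[0,0,0.013],[0,0,0],255],
  [[0,0,0],[0,0,0],255],
  [[0,0,0],[0,0,0],255],
])

```text
time_s: 9.45
tcp_pos: [0.5164, -0.2211, 0.4006]
eef_rot: [179.9, -0.0, -90.6]
contact_force: [0.3, -1.0, -1.8]
gripper_width: 0.0138
```

```bash
python3 - <<'E'
from h import *
s=cap('scene','s3.png')[:,:,::-1]; t=cap('top','t3.png')[:,:,::-1]
st=r.get_state();print(st['tcp_pos'],st['eef_rot'])
a=cv2.resize(s[70:200,140:320],(720,520),interpolation=2)
cv2.imwrite('pics/v3.png',a)
E
```

```text
[ 0.5169 -0.2212  0.4025] [-179.8532   -0.0456  -90.6742]
```

View pics/v3.png

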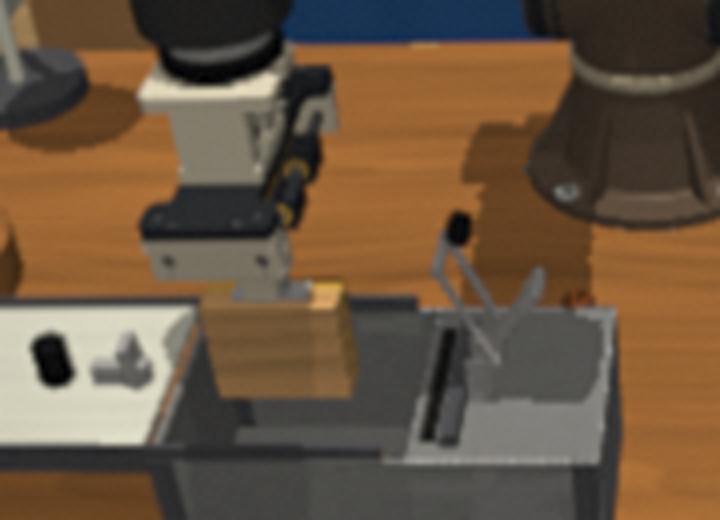

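Call:
carry_out([
  [[0,-0.001,0.02],[0,0,0],255],
  [[0,0,0.025],[0,0,0],255],
  [[0,0,0.02],[0,0,0],255],
  [[0,0,0.012],[0,0,0],255],
  [[0,0,0.012],[0,0,0],255],
  [[0,0,0.012],[0,0,0],255],
  [[0,0,0],[0,0,0],255],
])

```text
time_s: 10.13
tcp_pos: [0.5172, -0.2212, 0.2992]
eef_rot: [180.0, 0.0, -90.8]
contact_force: [-0.5, -0.4, -4.0]
gripper_width: 0.0133
```

Call:
carry_out([
  [[0,0,0.01],[0,0,0],255],
  [[0,0,0.01],[0,0,0],255],
  [[0,0,0.009],[0,0,0],255],
  [[0,0,0.004],[0,0,0],255],
  [[0,0,0],[0,0,0],255],
  [[0,0,0],[0,0,0],255],
])

```text
time_s: 10.63
tcp_pos: [0.5173, -0.2214, 0.2667]
eef_rot: [180.0, -0.0, -90.8]
contact_force: [0.4, 0.6, -3.1]
gripper_width: 0.0137
```

Call:
carry_out([
  [[0,0,0.0015],[0,0,0],255],
  [[0,0,0.0015],[0,0,0],255],
  [[0,0,0],[0,0,0],255],
  [[0,0,0],[0,0,0],255],
])

```text
time_s: 10.97
tcp_pos: [0.5175, -0.2213, 0.2643]
eef_rot: [-179.9, -0.0, -90.8]
contact_force: [0.3, -0.0, -0.7]
gripper_width: 0.0135
```

Call:
carry_out([
  [[0,0,0],[0,0,0],180],
  [[0,0,0],[0,0,0],168],
  [[0,0,0],[0,0,0],168],
  [[0,0,-0.005],[0,0,0],168],
  [[0,0,-0.02],[0,0,0],168],
  [[0,0,-0.035],[0,0,0],168],
  [[0,0,-0.035],[0,0,0],168],
  [[0,0,-0.035],[0,0,0],168],
  [[0,0,-0.035],[0,0,0],168],
  [[0,0,-0.025],[0,0,0],140],
  [[0,0,0],[0,0,0],140],
])

```text
time_s: 11.88
tcp_pos: [0.5178, -0.2218, 0.4608]
eef_rot: [-179.4, -0.1, -90.7]
contact_force: [1.4, -1.0, -0.0]
gripper_width: 0.0368
```

```bash
python3 - <<'E'
from h import *
s=cap('scene','s4.png')[:,:,::-1]; t=cap('top','t4.png')[:,:,::-1]
cv2.imwrite('pics/v4.png',np.hstack([cv2.resize(s[100:250,140:390],(500,300),interpolation=2),cv2.resize(t[200:350,225:375],(300,300),interpolation=2)]))
t0=cv2.imread('pics/top0_raw.png');
for nm,(u,v) in dict(A=(259,270),B=(308.8,259)).items():
    u,v=int(u),int(v); T=t0[v-12:v+13,u-12:u+13]
    m=cv2.matchTemplate(t[v-40:v+41,u-40:u+41].copy(),T,cv2.TM_CCOEFF_NORMED); _,q,_,l=cv2.minMaxLoc(m); print(nm,q,l[0]-28,l[1]-28)
E
```

```text
A 0.9965147376060486 0 0
B 0.9960547089576721 0 0
```

View pics/v4.png

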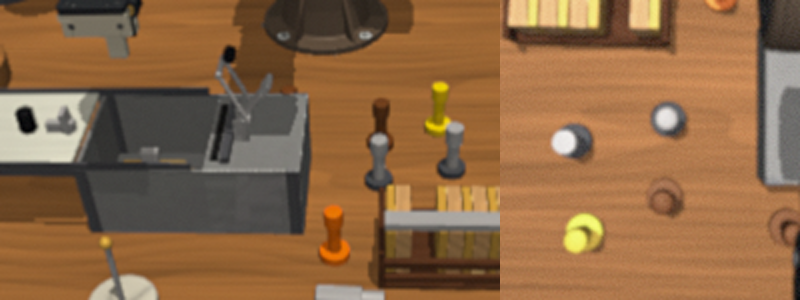

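Call:
carry_out([
  [[-0.025,0.005,0],[0,0,0],140],
  [[-0.035,0.007,0],[0,0,0],140],
  [[-0.035,0.007,0],[0,0,0],140],
  [[-0.035,0.007,0],[0,0,0],140],
  [[-0.035,0.007,0],[0,0,0],140],
  [[-0.035,0.007,0],[0,0,0],140],
  [[-0.035,0.007,0],[0,0,0],140],
  [[-0.035,0.007,0],[0,0,0],140],
  [[-0.03,0.006,0],[0,0,0],140],
  [[-0.0153,0.0012,0],[0,0,0],140],
  [[0,0,0],[0,0,0],140],
  [[0,0,0],[0,0,0],140],
])

```text
time_s: 12.98
tcp_pos: [0.4599, 0.0955, 0.4527]
eef_rot: [179.9, -0.1, -90.7]
contact_force: [-0.2, -0.4, 0.3]
gripper_width: 0.0397
```

Call:
carry_out([
  [[0,0,0.03],[0,0,0],140],
  [[0,0,0.035],[0,0,0],140],
  [[0,0,0.035],[0,0,0],140],
  [[0,0,0.02],[0,0,0],140],
  [[0,0,0],[0,0,0],140],
  [[0,0,0],[0,0,0],140],
])

```text
time_s: 13.48
tcp_pos: [0.4603, 0.0939, 0.3331]
eef_rot: [179.9, -0.1, -90.8]
contact_force: [0.2, 0.2, 0.3]
gripper_width: 0.0395
```

```bash
python3 - <<'E'
from h import *
s=cap('scene','s5.png')[:,:,::-1]; st=r.get_state();print(st['tcp_pos'],st['eef_rot'])
s0=cv2.imread('pics/scene0_raw.png')
u,v=329,180;T=s0[v-5:v+15,u-10:u+11]
for u,v in((329,180),(366,174)):
    T=s0[v-3:v+18,u-10:u+11];m=cv2.matchTemplate(s[v-33:v+48,u-40:u+41].copy(),T,cv2.TM_CCOEFF_NORMED);_,q,_,l=cv2.minMaxLoc(m);print(q,l[0]-30,l[1]-30)
E
```

```text
[0.4608 0.0943 0.3345] [-179.9919   -0.0381  -90.816 ]
0.8451600074768066 0 0
0.9990990161895752 0 0
```

Call:
carry_out([
  [[0,0,0.03],[0,0,0],140],
  [[0,0,0.03],[0,0,0],140],
  [[0,0,0.025],[0,0,0],140],
  [[0,0,0.015],[0,0,0],140],
  [[0,0,0.004],[0,0,0],140],
  [[0,0,0],[0,0,0],180],
  [[0,0,0],[0,0,0],255],
  [[0,0,0],[0,0,0],255],
  [[0,0,0],[0,0,0],255],
  [[0,0,0],[0,0,0],255],
], grip_force=30)

```text
time_s: 14.37
tcp_pos: [0.4609, 0.0952, 0.2314]
eef_rot: [-179.8, 0.1, -90.8]
contact_force: [-2.2, -0.5, 7.2]
gripper_width: 0.0252
```

Call:
carry_out([
  [[0,0,-0.01],[0,0,0],255],
  [[0,0,-0.03],[0,0,0],255],
  [[0,0,-0.035],[0,0,0],255],
  [[0,0,-0.04],[0,0,0],255],
  [[0,0,-0.04],[0,0,0],255],
  [[0,0,-0.04],[0,0,0],255],
  [[0,0,-0.04],[0,0,0],255],
  [[0,0,-0.03],[0,0,0],255],
  [[0,0,-0.02],[0,0,0],255],
  [[0,0,0],[0,0,0],255],
])

```text
time_s: 15.2
tcp_pos: [0.4603, 0.0945, 0.5203]
eef_rot: [-179.6, 0.2, -90.8]
contact_force: [0.7, 0.2, -3.1]
gripper_width: 0.0256
```

Call:
carry_out([
  [[0.02,0.001,0],[0,0,0],255],
  [[0.035,0.001,0],[0,0,0],255],
  [[0.04,0.0015,0],[0,0,0],255],
  [[0.04,0.0015,0],[0,0,0],255],
  [[0.04,0.0015,0],[0,0,0],255],
  [[0.04,0.0015,0],[0,0,0],255],
  [[0.04,0.0015,0],[0,0,0],255],
  [[0.04,0.001,0],[0,0,0],255],
  [[0.035,0.001,0],[0,0,0],255],
  [[0.0185,0,0],[0,0,0],255],
  [[0,0,0],[0,0,0],255],
  [[0,0,0],[0,0,0],255],
])

```text
time_s: 16.2
tcp_pos: [0.4434, -0.2544, 0.5137]
eef_rot: [179.9, 0.1, -90.9]
contact_force: [-0.9, 0.1, -2.7]
gripper_width: 0.0254
```

Call:
carry_out([
  [[0,0,0.02],[0,0,0],255],
  [[0,0,0.035],[0,0,0],255],
  [[0,0,0.04],[0,0,0],255],
  [[0,0,0.04],[0,0,0],255],
  [[0,0,0.03],[0,0,0],255],
  [[0,0,0.015],[0,0,0],255],
  [[0,0,0],[0,0,0],255],
  [[0,0,0],[0,0,0],255],
])

```text
time_s: 16.87
tcp_pos: [0.4441, -0.2527, 0.3347]
eef_rot: [179.9, 0.0, -90.7]
contact_force: [0.8, 0.2, -2.4]
gripper_width: 0.0253
```

Descend the last 98 mm, release, and retreat.

Call:
carry_out([
  [[0,0,0.03],[0,0,0],255],
  [[0,0,0.03],[0,0,0],255],
  [[0,0,0.02],[0,0,0],255],
  [[0,0,0.01],[0,0,0],255],
  [[0,0,0.004],[0,0,0],255],
  [[0,0,0.002],[0,0,0],255],
  [[0,0,0],[0,0,0],255],
  [[0,0,0],[0,0,0],255],
])

```text
time_s: 17.53
tcp_pos: [0.4448, -0.2536, 0.2403]
eef_rot: [-179.9, -0.0, -90.8]
contact_force: [0.2, -0.3, -3.0]
gripper_width: 0.0254
```

```bash
python3 - <<'E'
from h import *
for i in range(2):
    r.capture('top'); s=r.get_state(); print(s['tcp_pos'],s['contact_force'])
E
```

```text
[ 0.4447 -0.2536  0.2402] [-0.1698 -0.6355 -2.6529]
[ 0.4445 -0.2536  0.24  ] [ 0.8451 -0.0939 -2.7057]
```

Call:
carry_out([
  [[0,0,0.0015],[0,0,0],255],
  [[0,0,0.0015],[0,0,0],255],
  [[0,0,0],[0,0,0],255],
  [[0,0,0],[0,0,0],255],
])

```text
time_s: 17.97
tcp_pos: [0.4445, -0.2537, 0.2375]
eef_rot: [-179.9, -0.1, -90.7]
contact_force: [-2.2, 1.3, 10.7]
gripper_width: 0.0254
```

Call:
carry_out([
  [[0,0,0],[0,0,0],160],
  [[0,0,0],[0,0,0],150],
  [[0,0,0],[0,0,0],150],
  [[0,0,-0.01],[0,0,0],150],
  [[0,0,-0.03],[0,0,0],150],
  [[0,0,-0.04],[0,0,0],150],
  [[0,0,-0.04],[0,0,0],150],
  [[0,0,-0.04],[0,0,0],150],
  [[0,0,-0.04],[0,0,0],150],
  [[0,0,-0.025],[0,0,0],140],
  [[0,0,0],[0,0,0],140],
])

```text
time_s: 18.88
tcp_pos: [0.4445, -0.254, 0.4682]
eef_rot: [-179.4, -0.2, -90.7]
contact_force: [1.1, 0.6, 0.4]
gripper_width: 0.0391
```

```bash
python3 - <<'E'
from h import *
s=cap('scene','s6.png')[:,:,::-1]; t=cap('top','t6.png')[:,:,::-1]; st=r.get_state();print(st['tcp_pos'],st['eef_rot'])
s0=cv2.imread('pics/scene0_raw.png');t0=cv2.imread('pics/top0_raw.png')
for a,b,(u,v) in((s0,s,(366,174)),(t0,t,(259,270))):
    T=a[v-12:v+18,u-12:u+13];m=cv2.matchTemplate(b[v-42:v+48,u-42:u+43].copy(),T,cv2.TM_CCOEFF_NORMED);_,q,_,l=cv2.minMaxLoc(m);print(q,l[0]-30,l[1]-30)
E
```

```text
[ 0.4438 -0.2535  0.4626] [-179.8145   -0.0155  -90.7891]
0.9992716312408447 0 0
0.996686577796936 0 0
```

Call:
carry_out([
  [[-0.0383,0.0014,0],[0,0,0],140],
  [[-0.04,0.0014,0],[0,0,0],140],
  [[-0.04,0.0014,0],[0,0,0],140],
  [[-0.04,0.0014,0],[0,0,0],140],
  [[-0.04,0.0014,0],[0,0,0],140],
  [[-0.04,0.0014,0],[0,0,0],140],
  [[-0.04,0.0014,0],[0,0,0],140],
  [[-0.04,0.0014,0],[0,0,0],140],
  [[-0.04,0.0014,0],[0,0,0],140],
  [[-0.04,0.0014,0],[0,0,0],140],
  [[-0.04,0.0014,0],[0,0,0],140],
  [[-0.02,0.001,0],[0,0,0],140],
])

```text
time_s: 19.98
tcp_pos: [0.4333, 0.2083, 0.4596]
eef_rot: [179.9, -0.1, -90.7]
contact_force: [-0.7, 0.5, 0.7]
gripper_width: 0.0398
```

Call:
carry_out([
  [[0,0,0],[0,0,0],140],
  [[0,0,0.03],[0,0,0],140],
  [[0,0,0.035],[0,0,0],140],
  [[0,0,0.035],[0,0,0],140],
  [[0,0,0.0225],[0,0,0],140],
  [[0,0,0],[0,0,0],140],
  [[0,0,0],[0,0,0],140],
])

```text
time_s: 20.57
tcp_pos: [0.4337, 0.2044, 0.3374]
eef_rot: [179.9, -0.2, -90.8]
contact_force: [0.4, 0.2, 1.3]
gripper_width: 0.0395
```

```bash
python3 - <<'E'
from h import *
s=cap('scene','s7.png')[:,:,::-1]; st=r.get_state();print(st['tcp_pos'],st['eef_rot'])
s0=cv2.imread('pics/scene0_raw.png');u,v=366,174
T=s0[v-3:v+18,u-10:u+11];m=cv2.matchTemplate(s[v-33:v+48,u-40:u+41].copy(),T,cv2.TM_CCOEFF_NORMED);_,q,_,l=cv2.minMaxLoc(m);print(q,l[0]-30,l[1]-30)
E
```

```text
[0.4343 0.2049 0.3389] [179.9978  -0.0583 -90.7709]
0.7997514009475708 0 0
```

Call:
carry_out([
  [[0,0,0.03],[0,0,0],140],
  [[0,0,0.03],[0,0,0],140],
  [[0,0,0.03],[0,0,0],140],
  [[0,0,0.014],[0,0,0],140],
  [[0,0,0.004],[0,0,0],140],
  [[0,0,0],[0,0,0],180],
  [[0,0,0],[0,0,0],255],
  [[0,0,0],[0,0,0],255],
  [[0,0,0],[0,0,0],255],
  [[0,0,0],[0,0,0],255],
], grip_force=30)

```text
time_s: 21.45
tcp_pos: [0.4347, 0.2056, 0.2321]
eef_rot: [-179.8, 0.1, -90.7]
contact_force: [-0.5, -0.9, 7.6]
gripper_width: 0.0254
```

Call:
carry_out([
  [[0,0,-0.01],[0,0,0],255],
  [[0,0,-0.03],[0,0,0],255],
  [[0,0,-0.035],[0,0,0],255],
  [[0,0,-0.04],[0,0,0],255],
  [[0,0,-0.04],[0,0,0],255],
  [[0,0,-0.04],[0,0,0],255],
  [[0,0,-0.04],[0,0,0],255],
  [[0,0,-0.03],[0,0,0],255],
  [[0,0,-0.02],[0,0,0],255],
  [[0,0,0],[0,0,0],255],
])

```text
time_s: 22.28
tcp_pos: [0.434, 0.2047, 0.5207]
eef_rot: [-179.6, 0.3, -90.8]
contact_force: [0.3, 0.6, -1.7]
gripper_width: 0.0251
```

Call:
carry_out([
  [[0.02,-0.001,0],[0,0,0],255],
  [[0.035,-0.0015,0],[0,0,0],255],
  [[0.04,-0.0015,0],[0,0,0],255],
  [[0.04,-0.0015,0],[0,0,0],255],
  [[0.04,-0.0015,0],[0,0,0],255],
  [[0.04,-0.0015,0],[0,0,0],255],
  [[0.04,-0.0015,0],[0,0,0],255],
  [[0.04,-0.0015,0],[0,0,0],255],
  [[0.04,-0.0015,0],[0,0,0],255],
  [[0.035,-0.0015,0],[0,0,0],255],
  [[0.0226,-0.001,0],[0,0,0],255],
  [[0,0,0],[0,0,0],255],
])

```text
time_s: 23.28
tcp_pos: [0.4434, -0.1909, 0.514]
eef_rot: [179.9, -0.0, -91.0]
contact_force: [0.4, -0.1, -3.6]
gripper_width: 0.0255
```

Call:
carry_out([
  [[0,0,0],[0,0,0],255],
  [[0,0,0.02],[0,0,0],255],
  [[0,0,0.035],[0,0,0],255],
  [[0,0,0.04],[0,0,0],255],
  [[0,0,0.04],[0,0,0],255],
  [[0,0,0.03],[0,0,0],255],
  [[0,0,0.015],[0,0,0],255],
  [[0,0,0],[0,0,0],255],
  [[0,0,0],[0,0,0],255],
])

```text
time_s: 24.03
tcp_pos: [0.444, -0.187, 0.3351]
eef_rot: [179.9, -0.0, -90.7]
contact_force: [1.1, -0.2, -2.1]
gripper_width: 0.0252
```

Call:
carry_out([
  [[0,0,0.03],[0,0,0],255],
  [[0,0,0.03],[0,0,0],255],
  [[0,0,0.02],[0,0,0],255],
  [[0,0,0.01],[0,0,0],255],
  [[0,0,0.004],[0,0,0],255],
  [[0,0,0.002],[0,0,0],255],
  [[0,0,0.0015],[0,0,0],255],
  [[0,0,0.001],[0,0,0],255],
  [[0,0,0],[0,0,0],255],
  [[0,0,0],[0,0,0],255],
])

```text
time_s: 24.87
tcp_pos: [0.4449, -0.1878, 0.2381]
eef_rot: [-179.8, -0.0, -90.8]
contact_force: [0.5, 0.6, 4.4]
gripper_width: 0.0253
```

Call:
carry_out([
  [[0,0,0],[0,0,0],160],
  [[0,0,0],[0,0,0],150],
  [[0,0,0],[0,0,0],150],
  [[0,0,-0.01],[0,0,0],150],
  [[0,0,-0.03],[0,0,0],150],
  [[0,0,-0.04],[0,0,0],150],
  [[0,0,-0.04],[0,0,0],150],
  [[0,0,-0.04],[0,0,0],150],
  [[0,0,-0.04],[0,0,0],150],
  [[0,0,-0.025],[0,0,0],120],
  [[0,0,0],[0,0,0],120],
])

```text
time_s: 25.78
tcp_pos: [0.4447, -0.1882, 0.4681]
eef_rot: [-179.5, -0.1, -90.8]
contact_force: [0.7, -0.6, 0.7]
gripper_width: 0.0437
```

Call:
carry_out([
  [[0.025,-0.005,0],[0,0,0],120],
  [[0.035,-0.007,0],[0,0,0],120],
  [[0.035,-0.007,0],[0,0,0],120],
  [[0.035,-0.007,0],[0,0,0],120],
  [[0.035,-0.007,0],[0,0,0],120],
  [[0.035,-0.007,0],[0,0,0],120],
  [[0.0105,-0.004,0],[0,0,0],120],
  [[0,0,0.03],[0,0,0],120],
  [[0,0,0.03],[0,0,0],120],
  [[0,0,0.02],[0,0,0],120],
  [[0,0,0],[0,0,0],120],
  [[0,0,0],[0,0,0],120],
])

```text
time_s: 26.78
tcp_pos: [0.485, -0.3988, 0.381]
eef_rot: [179.8, 0.0, -90.8]
contact_force: [0.9, 0.3, 1.0]
gripper_width: 0.0467
```

```bash
python3 - <<'E'
from h import *
s=cap('scene','s8.png')[:,:,::-1]; t=cap('top','t8.png')[:,:,::-1]; st=r.get_state();print(st['tcp_pos'],st['eef_rot'])
cv2.imwrite('pics/v8.png',np.vstack([s[60:260],cv2.resize(np.hstack([s[100:200,110:310],t[190:290,350:470]]),(640,200),interpolation=2)]))
E
```

```text
[ 0.4857 -0.399   0.3835] [-179.9026   -0.0792  -90.7512]
```

View pics/v8.png

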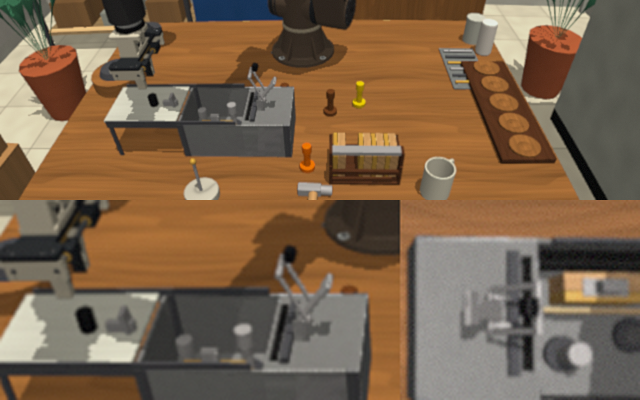

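Call:
carry_out([
  [[0,0,0.03],[0,0,0],120],
  [[0,0,0.03],[0,0,0],120],
  [[0,0,0.014],[0,0,0],120],
  [[0,0,0.003],[0,0,0],120],
  [[0,0,0],[0,0,0],180],
  [[0,0,0],[0,0,0],255],
  [[0,0,0],[0,0,0],255],
  [[0,0,0],[0,0,0],255],
  [[0,0,0],[0,0,0],255],
  [[0,0,0],[0,0,0],255],
], grip_force=30)

```text
time_s: 27.72
tcp_pos: [0.4853, -0.3991, 0.3067]
eef_rot: [-179.9, -0.1, -90.8]
contact_force: [-2.3, 1.2, 6.3]
gripper_width: 0.0254
```

```bash
python3 - <<'E'
from h import *
s=cap('scene','s9.png')[:,:,::-1]; st=r.get_state();print(st['tcp_pos'],st['eef_rot'],st['contact_force'],st['gripper_width'])
E
```

```text
[ 0.4853 -0.3991  0.3067] [-179.9099   -0.0783  -90.7621] [-2.8952  0.6915  6.9817] 0.025493036584624228
```

Call:
carry_out([
  [[-0.01,0,0],[0,0,0],255],
  [[-0.018,0.0001,0],[0,0,0],255],
  [[-0.018,0.0001,0],[0,0,0],255],
  [[-0.018,0.0001,0],[0,0,0],255],
  [[-0.018,0.0001,0],[0,0,0],255],
  [[-0.018,0.0001,0],[0,0,0],255],
  [[-0.018,0.0001,0],[0,0,0],255],
  [[-0.018,0.0001,0],[0,0,0],255],
  [[-0.018,0.0001,0],[0,0,0],255],
  [[-0.018,0,0],[0,0,0],255],
  [[-0.013,0,0],[0,0,0],255],
  [[0,0,0],[0,0,0],255],
])

```text
time_s: 28.77
tcp_pos: [0.487, -0.2126, 0.3066]
eef_rot: [-179.9, -0.0, -90.7]
contact_force: [-3.3, 0.3, 7.5]
gripper_width: 0.0251
```

Call:
carry_out([
  [[-0.004,0,0],[0,0,0],255],
  [[-0.004,0,0],[0,0,0],255],
  [[0,0,0],[0,0,0],255],
  [[0,0,0],[0,0,0],255],
])

```text
time_s: 29.1
tcp_pos: [0.4872, -0.2074, 0.3067]
eef_rot: [-179.9, -0.2, -90.7]
contact_force: [-1.6, -13.7, 3.9]
gripper_width: 0.0258
```

Call:
carry_out([
  [[0,0,0],[0,0,0],160],
  [[0,0,0],[0,0,0],120],
  [[0,0,0],[0,0,0],120],
  [[0,0,-0.02],[0,0,0],120],
  [[0,0,-0.035],[0,0,0],120],
  [[0,0,-0.035],[0,0,0],120],
  [[0.035,0,-0.02],[0,0,0],120],
  [[0.035,0,0],[0,0,0],120],
  [[0.035,0,0],[0,0,0],120],
  [[0.035,0,0],[0,0,0],120],
  [[0,0,0],[0,0,0],120],
  [[0,0,0],[0,0,0],120],
])

```text
time_s: 30.1
tcp_pos: [0.4849, -0.3473, 0.4141]
eef_rot: [180.0, 0.0, -90.9]
contact_force: [0.1, 0.4, -1.0]
gripper_width: 0.0463
```

```bash
python3 - <<'E'
from h import *
s=cap('scene','s10.png')[:,:,::-1]; t=cap('top','t10.png')[:,:,::-1]
def crop(i,x0,y0,w,h,f):
    c=cv2.resize(i[y0:y0+h,x0:x0+w].copy(),None,fx=f,fy=f,interpolation=cv2.INTER_CUBIC)
    for k in range(0,w,10): cv2.putText(c,str(x0+k),(k*f,8),0,.3,(255,0,255),1);cv2.line(c,(k*f,8),(k*f,14),(255,0,255),1)
    for k in range(0,h,10): cv2.putText(c,str(y0+k),(0,k*f+4),0,.3,(255,0,255),1);cv2.line(c,(20,k*f),(26,k*f),(255,0,255),1)
    return c
cv2.imwrite('pics/v10.png',np.vstack([crop(s,200,118,100,44,7)[:300],crop(t,360,225,100,42,7)]))
st=r.get_state();print(st['tcp_pos'],st['eef_rot'])
E
```

```text
[ 0.485  -0.3456  0.4145] [179.9821   0.0262 -90.8053]
```

View pics/v10.png

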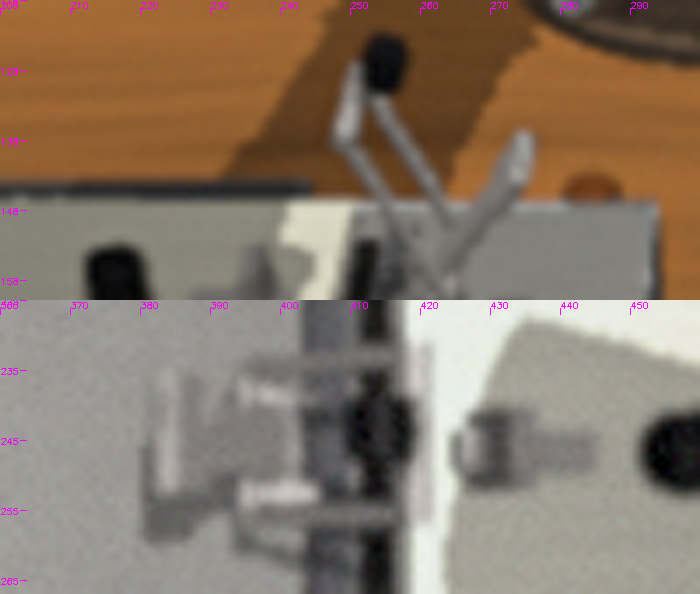

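```bash
python3 - <<'E'
from h import *
S=lambda x,y:(x/7+200-.43,y/7+118-.43); T=lambda x,y:(x/7+360-.43,(y-300)/7+225-.43)
P=dict(grip=(S(385,62),T(380,427)),bar=(S(351,103),T(421,432)),tip=(S(523,158),T(168,430)),keeper=(S(260,250),T(485,450)))
o=np.array([.4876,-.1694,0]);a=np.radians(-90.55);ex=np.array([np.cos(a),np.sin(a),0]);ey=np.array([-ex[1],ex[0],0])
for k,(s,t) in P.items():
    q=tri([s],[t])[0]; w=q[:3]; print(k,q,'case',(w-o)@ex,(w-o)@ey,w[2])
for px in((468,450),(505,450),(530,450),(592,450)):
    w=onz('top',[T(*px)],.14)[0];v=onz('top',[T(*px)],.125)[0];print(px,'z.14 case x',(w-o)@ex,'z.125',(v-o)@ex,(v-o)@ey)
E
```

```text
grip [ 0.489  -0.0989  0.2479  0.0012] case -0.07046298782571274 0.0006941480610214555 0.2479046456201474
bar [ 0.4886 -0.1137  0.2297  0.001 ] case -0.05567298421909366 0.000482785793231494 0.22967019002937344
tip [ 0.4899 -0.0511  0.2053  0.0007] case -0.11831417646971625 0.001208761118282544 0.20527832636251087
keeper [ 0.4872 -0.1532  0.1598  0.0093] case -0.016226519175287158 -0.000583930437222992 0.1597715609956722
(468, 450) z.14 case x -0.020790583289647335 z.125 -0.01692051978206989 0.0005430694398465508
(505, 450) z.14 case x -0.009918094592413908 z.125 -0.0058539608577917535 0.0007023786531894744
(530, 450) z.14 case x -0.0025675977435734216 z.125 0.0016277398609326208 0.0008096311869191967
(592, 450) z.14 case x 0.01567696905156855 z.125 0.020197965970962288 0.0010742685546590376
```

Call:
carry_out([
  [[-0.02,0,-0.025],[0,0,0],168],
  [[-0.035,0,-0.02],[0,0,0],168],
  [[-0.035,0,0],[0,0,0],168],
  [[-0.035,0,0],[0,0,0],168],
  [[-0.035,0,0],[0,0,0],168],
  [[-0.035,0,0],[0,0,0],168],
  [[-0.035,0,0],[0,0,0],168],
  [[-0.0187,-0.0005,0],[0,0,0],168],
  [[0,0,0],[0,0,0],168],
  [[0,0,0],[0,0,0],168],
  [[0,0,0],[0,0,0],168],
])

```text
time_s: 31.12
tcp_pos: [0.4887, -0.0966, 0.4601]
eef_rot: [-180.0, 0.0, -90.7]
contact_force: [0.1, -0.2, -0.3]
gripper_width: 0.0299
```

```bash
python3 - <<'E'
from h import *
from scipy.optimize import fsolve
s=r.get_state();print(s['tcp_pos'],s['eef_rot'])
# mechanism in case x,z (mm)
px,pz=-71.5,142.
def fk(th,ph):
    h=np.array([px-18*np.cos(th-.21),pz+18*np.sin(th-.21)]); e=np.array([np.cos(ph),np.sin(ph)]);n=np.array([-e[1],e[0]])
    b=h+80*e; return h,b,b+12*e+20*n
q=np.array([np.radians(54.5),np.radians(70)]);print('now',fk(*q))
q=fsolve(lambda q:fk(*q)[2]-[-70.5,248],q);print('fit to grip',np.degrees(q),fk(*q))
g0=fk(*q)[2]
for b in [(-45,225),(-30,215),(-15,203),(0,188),(6,175),(6,165),(4,155),(0,145),(-3,138)]:
    q=fsolve(lambda q:fk(*q)[1]-b,q); print(b,'deg',np.degrees(q).round(1),'grip',fk(*q)[2].round(1),'tip',np.round([px-78*np.cos(q[0]),pz+78*np.sin(q[0])],0))
E
```

```text
[ 0.4887 -0.0966  0.4601] [-179.9654    0.0058  -90.6728]
now (array([-84.7778, 154.1532]), array([-57.4162, 229.3286]), array([-72.1058, 247.4453]))
fit to grip [57.5421 69.421 ] (array([-84.1141, 154.8407]), array([-55.9942, 229.7358]), array([-70.5, 248. ]))
(-45, 225) deg [58.6 60.9] grip [-56.7 245.2] tip [-112.  209.]
(-30, 215) deg [60.5 48.1] grip [-36.9 237.3] tip [-110.  210.]
(-15, 203) deg [71.1 34.7] grip [-16.5 226.3] tip [-97. 216.]
(0, 188) deg [91.4 20.7] grip [  4.1 211. ] tip [-70. 220.]
(6, 175) deg [98.6 10.8] grip [ 14.  196.9] tip [-60. 219.]
(6, 165) deg [94.6  3.7] grip [ 16.7 185.7] tip [-65. 220.]
(4, 155) deg [88.  -3.2] grip [ 17.1 174.3] tip [-74. 220.]
(0, 145) deg [77.9 -9.7] grip [ 15.2 162.7] tip [-88. 218.]
(-3, 138) deg [ 71.8 -14.1] grip [ 13.5 154.5] tip [-96. 216.]
```

Call:
carry_out([
  [[0,0,0.02],[0,0,0],168],
  [[0,0,0.017],[0,0,0],168],
  [[0,0,0.01],[0,0,0],168],
  [[0,0,0],[0,0,0],168],
  [[0,0,0],[0,0,0],168],
])

```text
time_s: 31.53
tcp_pos: [0.489, -0.0977, 0.4128]
eef_rot: [179.9, -0.0, -90.8]
contact_force: [-0.0, -0.9, 0.4]
gripper_width: 0.0298
```

```bash
python3 - <<'E'
from h import *
s=cap('scene','s11.png')[:,:,::-1]; st=r.get_state();print(st['tcp_pos'],st['contact_force'])
cv2.imwrite('pics/v11.png',cv2.resize(s[90:165,210:300],None,fx=6,fy=6,interpolation=2))
E
```

```text
[ 0.4893 -0.0976  0.4135] [ 0.7899 -0.7219  0.5514]
```

View pics/v11.png

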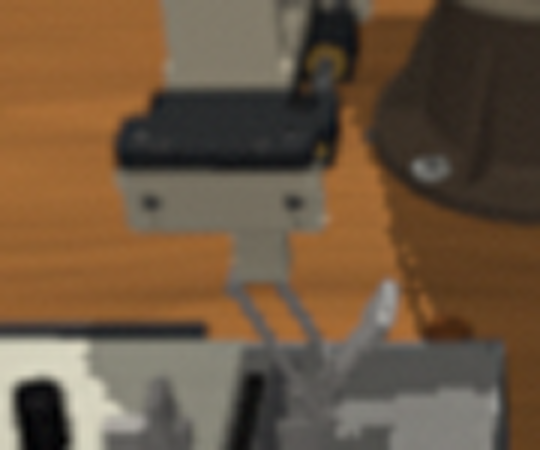

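Call:
carry_out([
  [[0,0,0],[0,0,0],200],
  [[0,0,0],[0,0,0],255],
  [[0,0,0],[0,0,0],255],
  [[0,0,0],[0,0,0],255],
  [[0,0,0],[0,0,0],255],
], grip_force=15)

```text
time_s: 32.0
tcp_pos: [0.4888, -0.0973, 0.4131]
eef_rot: [180.0, -0.0, -90.8]
contact_force: [-2.7, -0.3, 2.5]
gripper_width: 0.0158
```

Call:
carry_out([
  [[0.007,0,0.0014],[0,0,0],255],
  [[0.0068,0,0.0014],[0,0,0],255],
  [[0.01,0,0.004],[0,0,0],255],
  [[0.0098,0,0.0039],[0,0,0],255],
  [[0.0102,0,0.0055],[0,0,0],255],
  [[0.0102,0,0.0055],[0,0,0],255],
  [[0.0103,0,0.0077],[0,0,0],255],
  [[0.0103,0,0.0076],[0,0,0],255],
  [[0.005,0,0.007],[0,0,0],255],
  [[0.0049,0,0.0071],[0,0,0],255],
  [[0.0027,0,0.0112],[0,0,0],255],
  [[0,0,0],[0,0,0],255],
])

```text
time_s: 33.0
tcp_pos: [0.4878, -0.1855, 0.349]
eef_rot: [179.9, -0.1, -90.8]
contact_force: [-1.2, -1.0, -0.2]
gripper_width: 0.0157
```

```bash
python3 - <<'E'
from h import *
s=cap('scene','s12.png')[:,:,::-1]; t=cap('top','t12.png')[:,:,::-1];st=r.get_state();print(st['tcp_pos'],st['contact_force'])
cv2.imwrite('pics/v12.png',cv2.resize(s[100:170,200:300],None,fx=7,fy=7,interpolation=2))
E
```

```text
[ 0.4878 -0.1849  0.3503] [-1.5622 -2.2886 -0.7234]
```

View pics/v12.png

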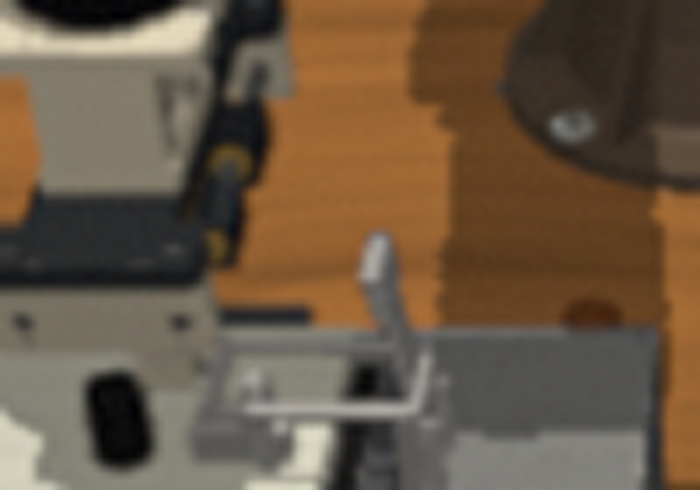

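Call:
carry_out([
  [[0.0002,0,0.0057],[0,0,0],255],
  [[0.0002,0,0.0057],[0,0,0],255],
  [[-0.0005,0,0.0058],[0,0,0],255],
  [[-0.0005,0,0.0058],[0,0,0],255],
  [[0,0,0],[0,0,0],255],
  [[0,0,0],[0,0,0],255],
])

```text
time_s: 33.6
tcp_pos: [0.4878, -0.1835, 0.327]
eef_rot: [180.0, 0.0, -90.8]
contact_force: [-2.2, -0.9, -1.0]
gripper_width: 0.0155
```

Call:
carry_out([
  [[-0.0004,0,0.002],[0,0,0],255],
  [[-0.0003,0,0.002],[0,0,0],255],
  [[-0.0003,0,0.002],[0,0,0],255],
  [[0,0,0],[0,0,0],255],
  [[0,0,0],[0,0,0],255],
])

```text
time_s: 34.02
tcp_pos: [0.4878, -0.1833, 0.3238]
eef_rot: [-179.9, -0.1, -90.7]
contact_force: [-8.7, -1.9, 18.7]
gripper_width: 0.0161
```

Call:
carry_out([
  [[0,0,-0.003],[0,0,0],255],
  [[0,0,0],[0,0,0],200],
  [[0,0,0],[0,0,0],168],
  [[0,0,0],[0,0,0],168],
  [[0,0,-0.01],[0,0,0],168],
  [[0,0,-0.03],[0,0,0],168],
  [[0,0,-0.035],[0,0,0],168],
  [[0.02,0,-0.035],[0,0,0],200],
  [[0.035,0,0],[0,0,0],255],
  [[0.035,0,0],[0,0,0],255],
  [[0.035,0,0],[0,0,0],255],
  [[0,0,0],[0,0,0],255],
])

```text
time_s: 35.02
tcp_pos: [0.4861, -0.3119, 0.4348]
eef_rot: [-180.0, -0.1, -90.9]
contact_force: [0.7, -0.8, -0.0]
gripper_width: 0.0031
```

```bash
python3 - <<'E'
from h import *
s=cap('scene','s13.png')[:,:,::-1]; t=cap('top','t13.png')[:,:,::-1];st=r.get_state();print(st['tcp_pos'],st['eef_rot'],st['contact_force'],st['gripper_width'])
cv2.imwrite('pics/v13.png',np.vstack([cv2.resize(s[118:162,200:300],None,fx=7,fy=7,interpolation=2)[:300],cv2.resize(t[225:267,360:460],None,fx=7,fy=7,interpolation=2)]))
E
```

```text
[ 0.486  -0.309   0.4345] [179.9827   0.0128 -90.9318] [ 0.4644  0.015  -0.2901] 0.0010659487321299948
```

View pics/v13.png

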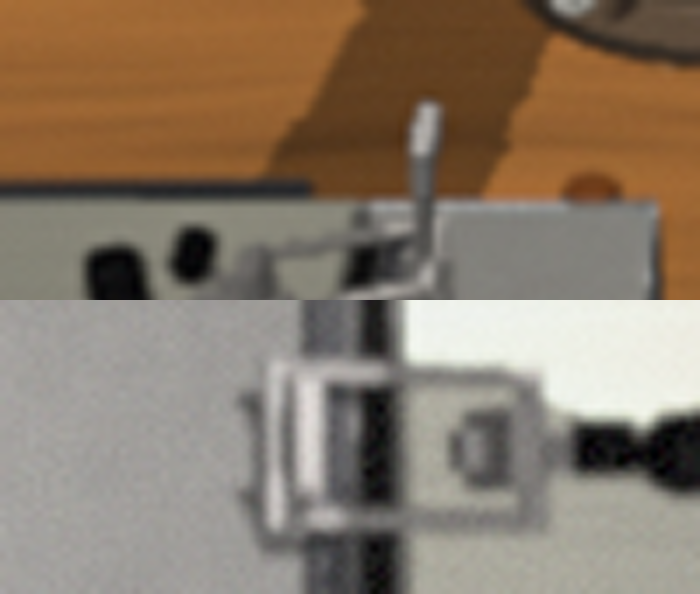

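```bash
python3 - <<'E'
from h import *
S=lambda x,y:(x/7+200-.43,y/7+118-.43); T=lambda x,y:(x/7+360-.43,(y-300)/7+225-.43)
o=np.array([.4876,-.1694,0]);a=np.radians(-90.55);ex=np.array([np.cos(a),np.sin(a),0]);ey=np.array([-ex[1],ex[0],0])
def show(k,q): w=q[:3];print(k,q,'case',((w-o)@ex).round(4),((w-o)@ey).round(4))
show('end a',tri([S(425,130)],[T(315,447)])[0]);show('end b',tri([S(425,130)],[T(280,447)])[0])
show('grip',tri([S(193,253)],[T(600,447)])[0])
for th in(70,75,80,85):
    for n,rad in(('end',78),('mid',67)):
        P=o+ex*(-.0715-rad/1e3*np.cos(np.radians(th)))+[0,0,.142+rad/1e3*np.sin(np.radians(th))]
        s=proj('scene',P)[0];t=proj('top',P)[0];print(th,n,((s-[200,118]+.43)*7).round(0),((t-[360,225]+.43)*7+[0,300]).round(0))
E
```

```text
end a [ 0.4852 -0.0883  0.2151  0.0001] case -0.0811 -0.0032
end b [ 0.4854 -0.0837  0.2145  0.009 ] case -0.0857 -0.003
grip [ 0.488  -0.1828  0.1598  0.0026] case 0.0134 0.0005
70 end [469. 134.] [251. 434.]
70 mid [461. 157.] [258. 436.]
75 end [451. 130.] [277. 434.]
75 mid [446. 153.] [280. 436.]
80 end [433. 127.] [303. 434.]
80 mid [431. 150.] [302. 436.]
85 end [415. 125.] [329. 434.]
85 mid [415. 149.] [324. 436.]
```

```bash
python3 - <<'E'
from h import *
prev=None
for th in [100,88,80,72,64,56,48,40,32,25,18,12,6,1,-2]:
    t=np.radians(th);u=np.array([-np.cos(t),np.sin(t)]);n=np.array([np.sin(t),np.cos(t)])
    c=np.array([-71.5,142])+70*u+4*n; f=np.array([c[0]+9.5,c[1]+178])
    print(th,f.round(1),None if prev is None else ((f-prev)*[1,-1]/1000).round(4)); prev=f
E
```

```text
100 [-45.9 388.2] None
88 [-60.4 390.1] [-0.0145 -0.0019]
80 [-70.2 389.6] [-0.0098  0.0005]
72 [-79.8 387.8] [-0.0096  0.0018]
64 [-89.1 384.7] [-0.0093  0.0031]
56 [-97.8 380.3] [-0.0087  0.0044]
48 [-105.9  374.7] [-0.008   0.0056]
40 [-113.1  368.1] [-0.0072  0.0066]
32 [-119.2  360.5] [-0.0062  0.0076]
25 [-123.8  353.2] [-0.0045  0.0073]
18 [-127.3  345.4] [-0.0036  0.0078]
12 [-129.6  338.5] [-0.0023  0.007 ]
6 [-131.2  331.3] [-0.0016  0.0072]
1 [-131.9  325.2] [-0.0007  0.0061]
-2 [-132.1  321.6] [-0.0002  0.0037]
```

Call:
carry_out([
  [[-0.03,-0.0002,0],[0,0,0],255],
  [[-0.04,-0.0003,0],[0,0,0],255],
  [[-0.04,-0.0003,0],[0,0,0],255],
  [[-0.04,-0.0003,0],[0,0,0],255],
  [[-0.04,-0.0003,0],[0,0,0],255],
  [[0,0,0],[0,0,0],255],
  [[0,0,0],[0,0,0],255],
  [[0,0,0],[0,0,0],255],
], grip_force=20)

```text
time_s: 35.78
tcp_pos: [0.4901, -0.1168, 0.435]
eef_rot: [-180.0, 0.0, -90.6]
contact_force: [-0.4, 0.2, 0.3]
gripper_width: 0.0005
```

Call:
carry_out([
  [[0,0.001,0.02],[0,0,0],255],
  [[0,0,0.02],[0,0,0],255],
  [[0,0,0.006],[0,0,0],255],
  [[-0.008,0,-0.001],[0,0,0],255],
  [[-0.0096,0,0.0003],[0,0,0],255],
  [[-0.0096,0,0.0018],[0,0,0],255],
  [[-0.0093,0,0.0031],[0,0,0],255],
  [[-0.0087,0,0.0044],[0,0,0],255],
  [[-0.008,0,0.0056],[0,0,0],255],
  [[0,0,0],[0,0,0],255],
])

```text
time_s: 36.62
tcp_pos: [0.4899, -0.0631, 0.3736]
eef_rot: [-180.0, 0.0, -90.7]
contact_force: [0.5, 0.3, 0.7]
gripper_width: 0.0006
```

Call:
carry_out([
  [[-0.0072,0,0.0066],[0,0,0],255],
  [[-0.0062,0,0.0076],[0,0,0],255],
  [[-0.0045,0,0.0073],[0,0,0],255],
  [[0,0,0],[0,0,0],255],
])

```text
time_s: 36.95
tcp_pos: [0.4897, -0.046, 0.3509]
eef_rot: [179.9, -0.0, -90.8]
contact_force: [-0.5, 0.6, -0.0]
gripper_width: 0.0001
```

```bash
python3 - <<'E'
from h import *
s=cap('scene','s14.png')[:,:,::-1]; t=cap('top','t14.png')[:,:,::-1];st=r.get_state();print(st['tcp_pos'],st['contact_force'])
cv2.imwrite('pics/v14.png',np.vstack([cv2.resize(s[110:165,200:300],None,fx=7,fy=7,interpolation=2)]))
E
```

```text
[ 0.4899 -0.0466  0.352 ] [-0.369   0.8035 -0.3181]
```

View pics/v14.png

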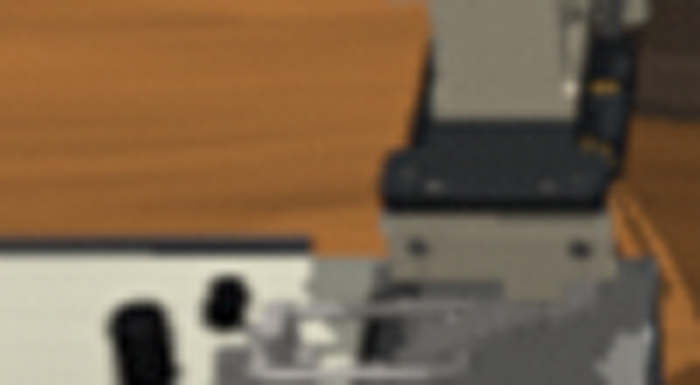

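Call:
carry_out([
  [[-0.0018,0,0.0039],[0,0,0],255],
  [[-0.0018,0,0.0039],[0,0,0],255],
  [[-0.0012,0,0.0035],[0,0,0],255],
  [[-0.0011,0,0.0035],[0,0,0],255],
  [[-0.0008,0,0.0036],[0,0,0],255],
  [[-0.0008,0,0.0036],[0,0,0],255],
  [[0,0,0],[0,0,0],255],
])

```text
time_s: 37.63
tcp_pos: [0.4899, -0.0392, 0.3298]
eef_rot: [179.9, -0.0, -90.8]
contact_force: [-0.3, -0.5, 0.1]
gripper_width: 0.0002
```

Call:
carry_out([
  [[0,0,0.003],[0,0,0],255],
  [[0,0,0.003],[0,0,0],255],
  [[0,0,0],[0,0,0],255],
  [[0,0,0],[0,0,0],255],
])

```text
time_s: 37.97
tcp_pos: [0.4902, -0.0393, 0.3247]
eef_rot: [180.0, -0.0, -90.8]
contact_force: [-0.0, -1.0, 0.0]
gripper_width: 0.0007
```

Call:
carry_out([
  [[0,0,0.002],[0,0,0],255],
  [[0,0,0.002],[0,0,0],255],
  [[0,0,0],[0,0,0],255],
  [[0,0,0],[0,0,0],255],
])

```text
time_s: 38.3
tcp_pos: [0.4903, -0.0392, 0.3236]
eef_rot: [-179.9, -0.0, -90.7]
contact_force: [-11.1, 2.6, 25.6]
gripper_width: 0.0007
```

Call:
carry_out([
  [[0,0,0.001],[0,0,0],255],
  [[0,0,0.001],[0,0,0],255],
  [[0,0,0],[0,0,0],255],
])

```text
time_s: 38.55
tcp_pos: [0.4903, -0.0392, 0.3231]
eef_rot: [-179.8, -0.0, -90.7]
contact_force: [-17.5, 4.2, 40.6]
gripper_width: 0.0004
```

Lever is on its stop (tip z ≈ 0.146, as expected for flat). Retreat and check.

Call:
carry_out([
  [[0,0,-0.01],[0,0,0],255],
  [[0,0,-0.03],[0,0,0],255],
  [[0,0,-0.035],[0,0,0],255],
  [[0,0,-0.035],[0,0,0],255],
  [[-0.035,0,-0.02],[0,0,0],255],
  [[-0.04,0,0],[0,0,0],255],
  [[-0.04,0,0],[0,0,0],255],
  [[-0.04,0,0],[0,0,0],255],
  [[-0.04,0,0],[0,0,0],255],
  [[-0.035,0,0],[0,0,0],255],
  [[0,0,0],[0,0,0],255],
  [[0,0,0],[0,0,0],255],
])

```text
time_s: 39.55
tcp_pos: [0.4931, 0.1926, 0.4482]
eef_rot: [180.0, -0.0, -90.6]
contact_force: [-0.9, -0.1, 0.9]
gripper_width: 0.0003
```

```bash
python3 - <<'E'
from h import *
s=cap('scene','s15.png')[:,:,::-1]; t=cap('top','t15.png')[:,:,::-1];st=r.get_state();print(st['time_s'],st['tcp_pos'],st['contact_force'])
cv2.imwrite('pics/v15.png',np.vstack([cv2.resize(s[60:310],(640,250)),np.hstack([cv2.resize(s[128:168,200:300],(400,160),interpolation=2),cv2.resize(t[225:265,360:460],(400,160),interpolation=2)])[:,:640]]) if 0 else np.vstack([cv2.copyMakeBorder(s[60:300],0,0,0,160,0),cv2.resize(s[125:170,190:302],(800,321),interpolation=2)[:, :800][:321]]))
cv2.imwrite('pics/v16.png',np.vstack([cv2.resize(t[60:310],(800,312)),cv2.resize(t[220:261,350:470],(800,273),interpolation=2)]))
# cover knob travel s10 -> now
a=cv2.imread('pics/t10.png')[:,:,::-1] if 0 else cv2.imread('pics/t10.png',0);b=cv2.imread('pics/t15.png',0)
T=a[236:260,452:468];T=cv2.resize(T,None,fx=8,fy=8,interpolation=2);I=cv2.resize(b[230:266,440:480],None,fx=8,fy=8,interpolation=2)
_,q,_,l=cv2.minMaxLoc(cv2.matchTemplate(I,T,cv2.TM_CCOEFF_NORMED));du=l[0]/8+440-452;print('knob shift px',du,'mm',du*1000*(.98-.157)/410,q)
E
```

```text
39.65 [0.4932 0.1906 0.4485] [-0.2423  0.1367  0.1529]
knob shift px -4.75 mm -9.534756097560976 0.9883751273155212
```

View pics/v15.png

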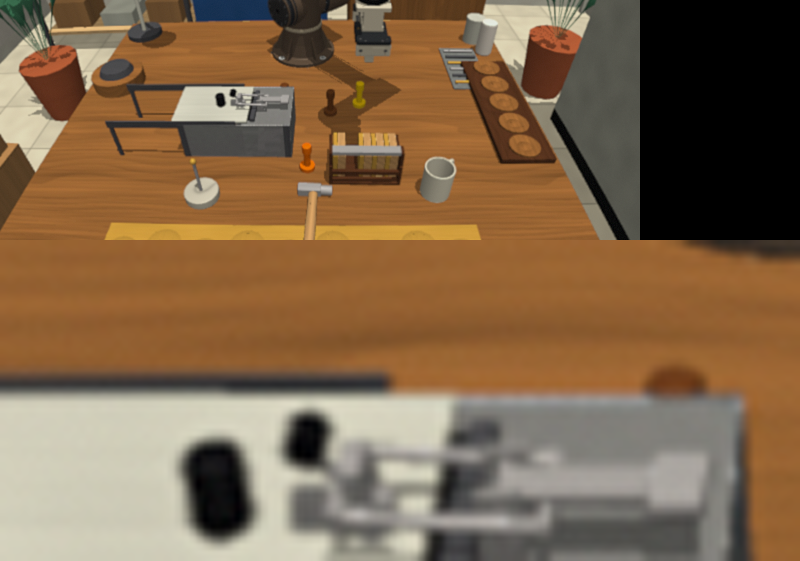

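View pics/v16.png

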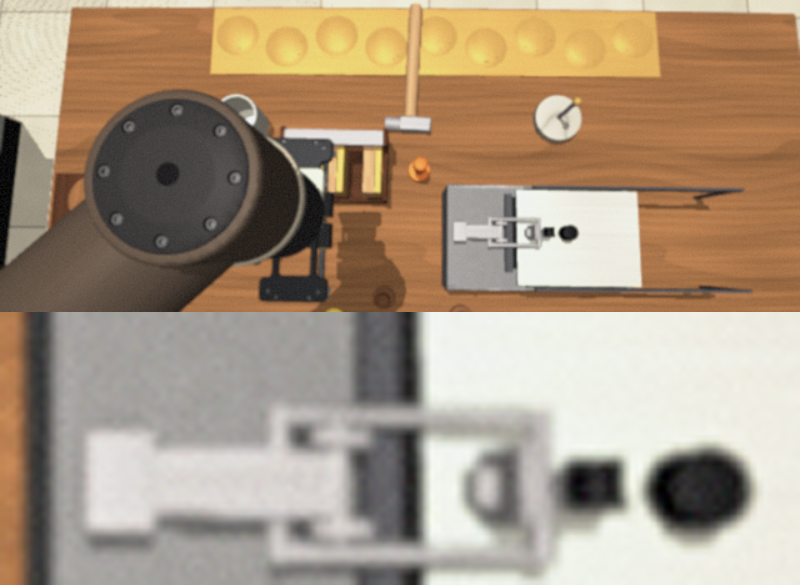

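```bash
python3 - <<'E'
from h import *
o=np.array([.4876,-.1694,0]);a=np.radians(-90.55);ex=np.array([np.cos(a),np.sin(a),0])
def knob(f):
    t=cv2.GaussianBlur(cv2.imread('pics/'+f,0),(0,0),1)[238:258,440:480].astype(float)
    m=(t<70).astype(np.uint8); n,l,st,c=cv2.connectedComponentsWithStats(m); k=1+st[1:,4].argmax(); return c[k]+[440,238],st[k]
for f in('t10.png','t13.png','t15.png'):
    c,st=knob(f);print(f,c,st,(onz('top',[c],.145)[0]-o)@ex)
f=lambda x,z:((onz('top',[(x/6.667+350-.4,247)],z)[0]-o)@ex).round(4)
print('paddle ends',f(85,.146),f(155,.146),'bar',f(525,.145),f(552,.145),'keeper left',f(465,.13))
E
```

```text
t10.png [458.9118 246.1544] [ 12   3  15  11 136] 0.04445552592534431
t13.png [454.9101 246.2978] [  2   4  25  10 178] 0.03623285437793936
t15.png [454.1402 246.4019] [  8   4  13  10 107] 0.034646875721770096
paddle ends -0.1527 -0.1314 bar -0.0182 -0.0099 keeper left -0.033
```

```bash
python3 -c "
from plant import r
print(r.close_job())"
```

```text
the job is handed in; nothing more can be done
None
```

The case is packed and latched, and I handed the job in at about 40 s on the robot's clock.

- **Panel:** I tipped the lugged panel 18° over the rack's lip, pulled it out and stood it in the narrow bay. The four plain panels still stood in the rack in the view taken after I pulled it out.
- **Stakes:** I put both steel stakes standing in the wide compartment. I found no third steel stake in either camera view. The brown, orange and yellow look-alikes were left alone.
- **Cover and latch:** I slid the cover shut, hooked the loop over the keeper and pressed the lever past centre onto its stop.

**Last checks**
- With the arm clear, the pictures show the loop's bar behind the keeper and the lever lying flat.
- The cover knob moved from about 44 mm to about 35 mm along the case's x. That is the shut position, to within about 2 mm.
- The hammer and stand look unmoved in both views. The mug looks unmoved in the scene view, but the arm partly hides it in the last top view.
- The wrist force stayed well under its 120 N limit in every reading. The highest was about 44 N, from the closed fingertips pressing the lever onto its stop.

**What did not agree**
- The case's sideways position came out up to 3 mm apart depending on which edge I measured, so I used a mean.
- I first took the lever's end for the middle of its paddle, but the linkage geometry showed which it was.
- The knob stood about 9.5 mm open before latching, where the text says about 6 mm. I put this down to measuring error.
- The wrist force read almost zero at my pauses on the way down, so I did not see the over-centre peak itself.

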